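# Turn the leg in the vice and bring up the sanding sled

### The arm

A 7-joint arm with a two-finger parallel gripper is mounted at the origin on the work surface. World frame = base frame: x ahead of the robot, y to its left, z up, the work surface at z = 0. Lengths are in m, angles in rad, forces in N, time in s.
With the tool pointing down it reaches from about 0.4 to 0.875 m from the base axis. Payload 6.5 kg.
Tool frame: the origin (TCP) lies at the very end of the fingers, on their centre line; the grasp point (between the pads) lies behind it (hold_point_z is the z of the grasp point in the tool frame, in m); z points along the fingers, y is the line along which they close (so a half turn about z gives the same grasp; the last joint's range is limited). The gripper opens to 85 mm and grips with 20 to 120 N. Pads are 22 mm wide; open, the fingers measure 114 mm over their backs; the gripper's body (76 mm by 85 mm) begins 54 mm behind the grasp point. The pads swing forward as they close: fully open they stand 13 mm farther back than shut.
Start: joints at [1.043, 0.536, -0.004, 1.538, 0.003, 1.067, -0.071], TCP at [0.29, -0.582, 0.202] pointing down, gripper open.
Joint ranges: [-2.7, 2.7], [-0.37, 2.16], [-1.27, 1.26], [0.24, 2.4], [-1.31, 4.45], [0.19, 1.91], [-2.76, 2.76]. Speed limits (rad/s): [2.39, 2.39, 3.14, 3.14, 3.14, 3.14, 3.14].

### API

Orientations are given as a 3x3 rotation matrix whose columns are the frame's x, y, z axes.
In Python, from cell import get_obs, snapshot, hand_in, hold_point_z gives the robot as it stands.
- The arm moves only by the shell command python3 -m handwheel 'ROWS' [FORCE]. ROWS is JSON, a list of rows, each an object of numbers: "gripper": the opening in per cent of the stroke, from 0 (shut) to 100 (fully open); "tx", "ty", "tz": the shift along the world's x, y, z in units of 30 mm (1.0 is 30 mm); "wx", "wy", "wz": the turn, a rotation vector about the world's x, y, z in units of 5 degrees (1.0 is 5 degrees). In form: [{"gripper": .., "tx": .., "ty": .., "tz": .., "wx": .., "wy": .., "wz": ..}, ...]. A call has exactly 8 rows; each row is the pose to reach, as a shift and turn from the pose commanded when the call began; what a row does not reach only later rows make up. A row lasts 1/8 s, in which the tool goes at most 62.5 mm and 10.7 degrees, less where a joint would pass 70% of its speed; a pose out of reach is approached as far as the arm can. A call with a gripper value outside its range is refused whole. The fingers move at their own pace and stop on an object; FORCE is the grip in N (left out, the last holds). Time passes only in rows, so rows that repeat a pose let the fingers close, or fill a call up. It gives the time, the measured TCP pose, the force, the opening and the grip force at its end, in the units of the state.
- get_obs(): the state, without advancing time (a new reading comes with each control period).
- snapshot(name): name is "scene" or "top" or "wrist"; returns a dict with "color" (480x640x3 uint8, blue, green, red), "intrinsics" (3x3 intrinsics, pixels), "camera_from_world" (4x4, takes a point from world to camera coordinates). Camera axes: x right, y down, z forward; pixel columns grow to the right and rows downward; lengths in m; the calibration is good to about 2 mm. A picture is of the moment at which its call begins. There is no depth.
- hand_in(): hands the job in; it is judged then, once.
The state is a dict: "clock": time; "joint_pos": joint angles; "qvel": joint speeds; "effort": joint torques, N m; "tcp_pos": TCP position; "ee_rot": TCP orientation; "ft_force": force on the tool from outside, world axes, zero at the start; "torque": the same for the moment, N m; "grip_width": finger opening in m; "grasp_force": force on a finger pad.
Only numpy, scipy, OpenCV 4.12 (cv2) and the standard library are available. Lean on these libraries where they do the work, as an engineer would, in place of code of your own. Each camera call takes 0.05 s, during which the arm holds its last target. There are 200 camera calls.

### The job

Set up the next face of the cabinet leg for sanding: clear every offcut out of the guide track into the scrap tray; back the vice screw off just enough to free the leg (never swing the bar past level), turn the leg in place so that its wide flats square up with the track, and swing the bar back until the leg is clamped as firmly as before. After that, feed the sanding sled nose first between the fences and slide it under the bridge fully home against the stop; leave the leg standing in the vice and everything else on the bench alone.

Things in the scene. Friction and masses are not known exactly. Their poses are not given: they have to be found in the camera images.
- fixture: sanding fixture: plywood board 300 x 290 x 15 mm fixed to the bench, with a small grey screw vice (left part) and a wooden guide track (right part). Origin on the bench surface under the middle of the vice mouth, where the leg stands; x runs along the vice screw and the track, away from the robot; y left; z up. Jaws reach z = 100 mm
- vice_mid (a point): axis of the leg in the vice mouth, 75 mm above the bench: fixture (0, 0, 75) mm. The far jaw is fixed and V-shaped; the near jaw moves along x
- vice_bar (a joint): angle of the vice's tommy bar about the screw (rad). Near 0 (start -0.2 to 0.2): leg clamped with about 20 N (25 N less per rad above 0; end stop -0.4). Growing = loosening: jaw backs off 2.5 mm per rad, its 2 mm spring lets go near 0.8, at 1.3 to 1.8 the leg turns freely. Upright at 0.8, level at 2.37. Stays where left; turning takes 0.25 to 0.4 N m
- bar_axis (a point): the screw's axis in the plane in which the bar swings: fixture (-130, 0, 75) mm; the axis runs along fixture x
- bar_end (a point): centre of the 22 mm steel ball on the long end of the bar (12 mm thick), 85 mm from the axis, at fixture y = 85 sin(joint - 0.8), z = 85 cos(joint - 0.8) mm from it: at 0 the bar leans 0.8 rad towards the track (-y), and loosening swings it over the top towards +y
- jaw: the moving vice jaw, 80 mm wide, near side of the leg
- leg: the wooden leg; origin at the centre of its foot, on the board; z up along it
- leg_head (a point): centre of the leg's oblong head, 56 (x) x 34 (y) x 48 (z) mm, 139 mm above its foot, on a round 36 mm shank 115 mm long. Its long side starts 43 to 90 degrees away from the track's direction; the wide flats must end facing the track (leg x parallel to fixture x, either way round)
- sled: wooden sanding sled: block 110 (x) x 60 (y) x 26 mm with a square upright handle; origin at the centre of the underside; x points to its nose (the last 15 mm are 50 mm wide)
- sled_grip (a point): grip point of the sled's handle (24 x 24 mm, from 26 to 72 mm above the underside): 25 mm behind the sled's origin, 52 mm up
- sled_nose (a point): front of the sled's nose at underside level, 55 mm ahead of its origin
- track_mouth (a point): open near end of the track, on its floor (15 mm above the bench), middle: fixture (-140, -150, 15) mm. The track runs along fixture x, 67 mm wide between fences 14 mm high (flared at the mouth)
- track_stop (a point): foot of the end stop's near face, on the track floor, middle: fixture (115, -150, 15) mm. A wooden bridge spans the track from fixture x = 70 to 105 mm, 36 mm above the track floor, top 63 mm above the bench: the nose goes under it, the handle stays in front of it
- tray: grey open plastic scrap tray 150 (x) x 130 (y) x 45 mm high, wall 5 mm, fixed; origin at the centre of its underside. It stands on one side of the fixture, the sled on the other
- offcut_a_mid (a point): centre of a wooden offcut left in the track, block 40 (x) x 34 (y) x 45 mm high; may be absent
- offcut_b_mid (a point): centre of a wooden offcut left in the track, dark block 34 x 34 x 42 mm high; may be absent
- offcut_c_mid (a point): centre of a wooden offcut left in the track, round stub, 36 mm across, 44 mm high; may be absent
- glue: bystander on the bench: white bottle 60 mm across, 150 mm high; origin at its underside; leave it alone
- driver: bystander on the bench: screwdriver 200 mm long; origin at its underside; leave it alone
- pad: bystander on the bench: cork sanding pad 90 x 60 x 30 mm; origin at its underside; leave it alone
- tape: bystander on the bench: yellow tape measure 65 x 30 x 60 mm; origin at its underside; leave it alone
- cup: bystander on the bench: white cup 72 mm across, 90 mm high; origin at its underside; leave it alone
Things that resemble listed ones, but are neither listed nor needed, are in the scene too. Leave any pink or yellow look-alike of the part that bears offcut_c_mid alone.

How it is judged:
On the way, in this order (a step that is already met when the one before it is completed fails the run):
1. the vice is backed off (value of joint vice_bar above 0.9 rad and contact force between jaw and leg below 4 N), for 0.1 s.
2. the leg is turned square with the track while slack (value of joint vice_bar above 0.6 rad and angle between the x axis of leg_head and the x axis of fixture, either way round below 0.14 rad), for 0.1 s.
3. the leg is clamped again, square and upright (contact force between jaw and leg above 8 N and angle between the x axis of leg_head and the x axis of fixture, either way round below 0.14 rad and angle between leg_head's own z axis and vertical below 0.1 rad and horizontal distance between leg_head and vice_mid below 0.012 m), for 0.2 s.
4. the sled is home under the bridge against the stop (x of sled_nose in the frame of track_stop between -0.008 and 0.004 m and y of sled_nose in the frame of track_stop between -0.008 and 0.008 m and z of sled_nose in the frame of track_stop between -0.004 and 0.006 m and angle between the x axis of sled and the x axis of fixture, either way round below 0.12 rad and angle between sled's own z axis and vertical below 0.1 rad), for 0.2 s.
At the end, for the whole second after the job is handed in: leg upright in the vice (within 12 mm of its place, 0.1 rad), head's long side within 0.14 rad of the track's direction, clamped with over 8 N; sled flat in the track, nose within 8 mm of the stop; every offcut at rest inside the scrap tray (centre within its walls, below 85 mm over its underside) (all of step 3 and all of step 4 and linear speed of each of leg, sled below 0.02 m/s and x of offcut_a_mid in the frame of tray between -0.075 and 0.075 m and y of offcut_a_mid in the frame of tray between -0.065 and 0.065 m and z of offcut_a_mid in the frame of tray between 0 and 0.085 m and x of offcut_b_mid in the frame of tray between -0.075 and 0.075 m and y of offcut_b_mid in the frame of tray between -0.065 and 0.065 m and z of offcut_b_mid in the frame of tray between 0 and 0.085 m and x of offcut_c_mid in the frame of tray between -0.075 and 0.075 m and y of offcut_c_mid in the frame of tray between -0.065 and 0.065 m and z of offcut_c_mid in the frame of tray between 0 and 0.085 m); the robot touches nothing.
It fails at once if the bar is swung past level (value of joint vice_bar above 2.4 rad).
It fails at once if the leg is lifted out or tipped (z of leg_head in the frame of fixture above 0.19 m or angle between leg_head's own z axis and vertical above 0.35 rad).
It fails at once if a bystander is pushed aside (distance of any of glue, driver, pad, tape, cup from where it was at the start of the episode above 0.03 m).
Of offcut_a, offcut_b, offcut_c only 1 to 3 are there at a start; the rules pass over those that are not, and their reading is None.
At some moment in a run one of offcut_a, offcut_b, offcut_c, sled may be knocked a few centimetres aside while the robot is not near it.
Once in a run the grip may slacken for a moment while it holds something.
It also fails if it takes over 210 s, if anything falls off the work surface, if the arm or the gripper's body presses on something with over 40 N, if the wrist force passes 120 N, or if a joint passes its speed limit or range.

## Working session

There is one attempt and no reset: what is moved stays moved. The work goes in short steps, Python scripts to look and compute and a shell command to move; the robot and the scene stay as the last step left them, time stands still between calls to the robot, and variables do not carry over. Pictures are saved under pics/ and viewed, at most 14 in all, crops included, and the job is handed in when it is done.

```bash
mkdir -p pics; ls; python3 - <<'E'
from cell import get_obs,snapshot,hold_point_z
import cv2,numpy as np
print(hold_point_z, get_obs())
for n in("scene","top","wrist"):
    s=snapshot(n);cv2.imwrite(f"pics/{n}0.png",s["color"]);print(n,s["intrinsics"].tolist(),np.round(s["camera_from_world"],4).tolist())
E
```

```text
pics
-0.0187 {'clock': 0.0, 'joint_pos': array([ 1.04280531,  0.53717722, -0.00441219,  1.53886976,  0.0025929 ,
        1.0672922 , -0.07121793]), 'qvel': array([-0.0004489 , -0.00170235,  0.00034359, -0.00020093, -0.00015979,
        0.00065224,  0.00041171]), 'effort': array([-8.34635157e-04, -5.83399487e+01,  1.04829255e+00, -2.59103519e+01,
        1.22856995e-02,  9.41030943e-03,  7.51892095e-07]), 'tcp_pos': array([ 0.28927336, -0.58132385,  0.20150753]), 'ee_rot': array([[ 8.95243470e-01,  4.45576402e-01, -8.94224182e-04],
       [ 4.45577279e-01, -8.95242234e-01,  1.49365472e-03],
       [-1.35009959e-04, -1.73563061e-03, -9.99998485e-01]]), 'ft_force': array([ 0.26082324, -0.27154143, -0.2459258 ]), 'torque': array([-0.03903821,  0.05556466,  0.02468025]), 'grasp_force': 0.0, 'grip_width': 0.08529931650575999}
scene [[441.36430020332415, 0.0, 317.9477009057287], [0.0, 441.36430020332415, 240.89251212365272], [0.0, 0.0, 1.0]] [[-0.3208, 0.9471, 0.0071, 0.1884], [0.7494, 0.2585, -0.6096, -0.3862], [-0.5792, -0.1902, -0.7927, 1.3953], [0.0, 0.0, 0.0, 1.0]]
top [[611.3320247290686, 0.0, 316.19271758995524], [0.0, 611.3320247290686, 236.84765400174774], [0.0, 0.0, 1.0]] [[-0.0212, -0.9997, 0.012, -0.0009], [-0.9813, 0.0185, -0.1915, 0.6238], [0.1912, -0.0158, -0.9814, 1.717], [0.0, 0.0, 0.0, 1.0]]
wrist [[390.41639336383264, 0.0, 313.341314653069], [0.0, 390.41639336383264, 238.04879183111177], [0.0, 0.0, 1.0]] [[0.4458, -0.8951, -0.0013, -0.6484], [-0.8451, -0.4214, 0.3289, -0.0433], [-0.295, -0.1455, -0.9444, 0.3801], [0.0, 0.0, 0.0, 1.0]]
```

View pics/top0.png

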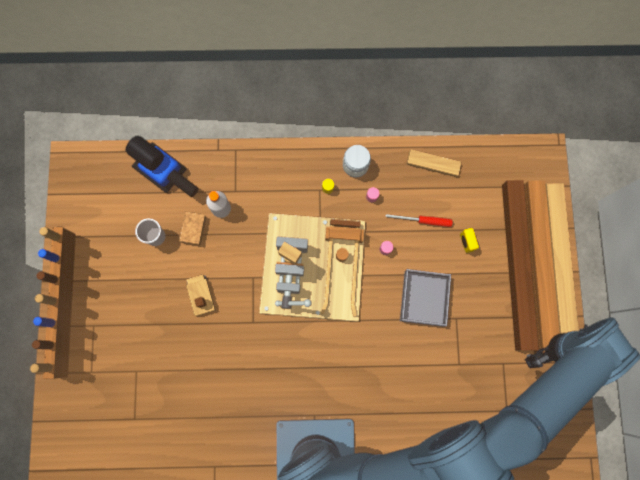

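View pics/scene0.png

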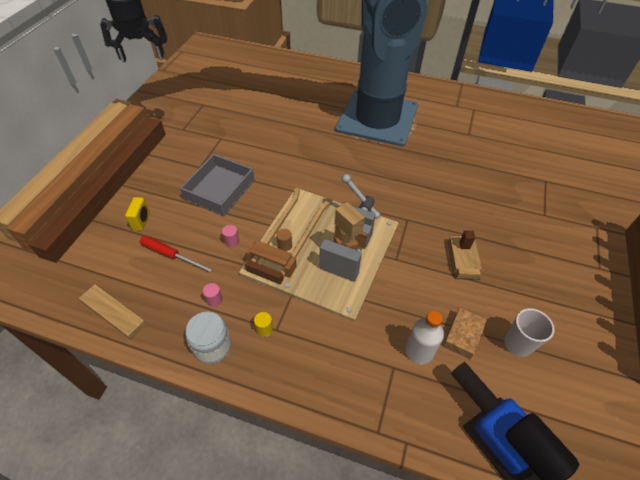

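```bash
cat > h.py <<'E'
import numpy as np,cv2
from cell import get_obs,snapshot,hold_point_z
def ray(s,px):
    K=s["intrinsics"];T=np.array(s["camera_from_world"]);R=T[:3,:3]
    c=-R.T@T[:3,3];d=R.T@np.linalg.inv(K)@np.array([px[0],px[1],1.]);return c,d
def plane(s,px,z):
    c,d=ray(s,px);return c+d*(z-c[2])/d[2]
def proj(s,p):
    T=np.array(s["camera_from_world"]);q=s["intrinsics"]@(T[:3,:3]@np.array(p)+T[:3,3]);return q[:2]/q[2]
E
python3 - <<'E'
import cv2
a=cv2.imread("pics/top0.png")[205:330,175:375]
cv2.imwrite("pics/top0c.png",cv2.resize(a,None,fx=4,fy=4,interpolation=cv2.INTER_CUBIC))
a=cv2.imread("pics/scene0.png")[165:320,230:410]
cv2.imwrite("pics/scene0c.png",cv2.resize(a,None,fx=4,fy=3.8,interpolation=cv2.INTER_CUBIC)[:590])
E
```

```text
(no output)
```

View pics/top0c.png

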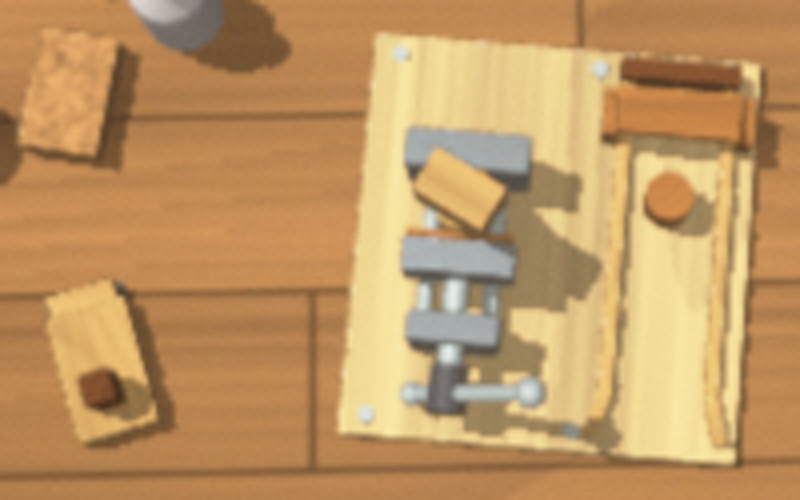

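```bash
python3 - <<'E'
from h import *
s=snapshot("top")
P=lambda x,y,z:plane(s,(175+x/4,205+y/4),z)[:2]
c=[P(375,35,.015),P(762,65,.015),P(738,465,.015),P(340,432,.015)]
print(np.round(c,4).tolist(),[round(np.linalg.norm(c[i]-c[(i+1)%4]),4) for i in range(4)])
ax=(c[0]-c[3])+(c[1]-c[2])+0
ay=(c[0]-c[1])+(c[3]-c[2]);yaw=np.arctan2(ax[1],ax[0]);yaw2=np.arctan2(-ay[0],ay[1]);print(yaw,yaw2)
# use centre
yaw=(yaw+yaw2)/2
R=np.array([[np.cos(yaw),-np.sin(yaw)],[np.sin(yaw),np.cos(yaw)]])
ctr=np.mean(c,0)
for n,p in dict(head=P((440+507+487+415)/4,(150+187+230+190)/4,.178),bridge=P(680,115,.063),fenceL=P(628,145,.029),fenceR=P(728,152,.029),hub=P(447,388,.095),stub=P(668,197,.059),ball=P(530,391,.12)).items(): print(n,np.round(p,4),'rel ctr in fix',np.round(R.T@(p-ctr),4))
d=P(507,187,.178)-P(440,150,.178);d2=P(487,230,.178)-P(415,190,.178)
print([np.degrees(np.arctan2(v[1],v[0])-yaw) for v in(d,d2)],yaw)
t=P(100,385,.072);print('handle',t); n=P(82,292,.026);b=P(118,435,.026)
print('sled mid',P((47+112+155+83)/4,(297+283+415+445)/4,.026), [np.degrees(np.arctan2(*(a-b)[::-1])) for a,b in((P(47,297,.026),P(83,445,.026)),(P(125,293,.026),P(155,415,.026)))])
tr=[plane(s,q,.045)[:2] for q in((408,271),(451,274),(446,327),(402,323))];print('tray',np.mean(tr,0),np.round(tr,3).tolist())
E
```

```text
[[0.7058, 0.1268], [0.6773, -0.163], [0.3802, -0.1347], [0.4099, 0.1541]] [np.float64(0.2913), np.float64(0.2985), np.float64(0.2903), np.float64(0.2971)]
-0.09357403585837226 -0.10016658232785054
head [0.5595 0.0585] rel ctr in fix [0.0101 0.064 ]
bridge [ 0.6307 -0.0973] rel ctr in fix [ 0.096  -0.0842]
fenceL [ 0.6156 -0.0603] rel ctr in fix [ 0.0774 -0.0489]
fenceR [ 0.6089 -0.1341] rel ctr in fix [ 0.0779 -0.1229]
hub [0.4333 0.0733] rel ctr in fix [-0.117   0.0664]
stub [ 0.5712 -0.087 ] rel ctr in fix [ 0.0357 -0.0797]
ball [0.4279 0.0154] rel ctr in fix [-0.1168  0.0083]
[np.float64(-114.76519687610978), np.float64(-114.8185204208648)] -0.0968703090931114
handle [0.44231712 0.31874909]
sled mid [0.464665   0.32763646] [np.float64(14.532471601289561), np.float64(14.350413870290062)]
tray [ 0.4394971  -0.32846829] [[0.52, -0.278], [0.509, -0.403], [0.357, -0.379], [0.371, -0.254]]
```

View pics/scene0c.png

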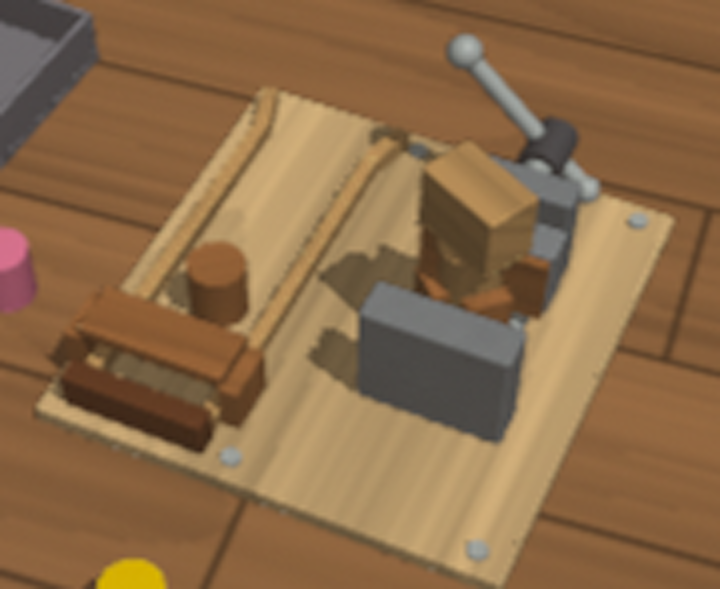

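```bash
python3 -m handwheel '[{"gripper":100,"tz":0.5,"tx":1,"ty":1.5,"wz":-1},{"gripper":100,"tz":0.5,"tx":2,"ty":3,"wz":-2},{"gripper":100,"tz":0.5,"tx":3,"ty":4.5,"wz":-3},{"gripper":100,"tz":0.5,"tx":4,"ty":6,"wz":-4},{"gripper":100,"tz":0.5,"tx":5,"ty":8,"wz":-5},{"gripper":100,"tz":0.5,"tx":6,"ty":10,"wz":-6},{"gripper":100,"tz":0.5,"tx":7,"ty":12,"wz":-6.4},{"gripper":100,"tz":0.5,"tx":8,"ty":14,"wz":-6.4}]' 30
python3 -m handwheel '[{"gripper":60,"tx":0.7,"ty":1.3},{"gripper":60,"tx":1.4,"ty":2.5},{"gripper":60,"tx":1.4,"ty":2.5},{"gripper":60,"tx":1.4,"ty":2.5},{"gripper":60,"tx":1.4,"ty":2.5},{"gripper":60,"tx":1.4,"ty":2.5},{"gripper":60,"tx":1.4,"ty":2.5},{"gripper":60,"tx":1.4,"ty":2.5}]'
python3 - <<'E'
from h import *
s=snapshot("wrist");cv2.imwrite("pics/w1.png",s["color"]);o=get_obs();print(o["tcp_pos"],o["ee_rot"][:,0])
print(proj(s,(.571,-.087,.059)),proj(s,(.5595,.0585,.178)))
E
```

```text
[ 0.2894709  -0.58164246  0.20198226] [ 8.95235450e-01  4.45593406e-01 -6.90994267e-05]
[-418.66578516 -849.18128775] [-4269.5782862  -4653.96652053]schema error: expected keys gripper, tx, ty, tz, wx, wy, wz
schema error: expected keys gripper, tx, ty, tz, wx, wy, wz
```

View pics/w1.png

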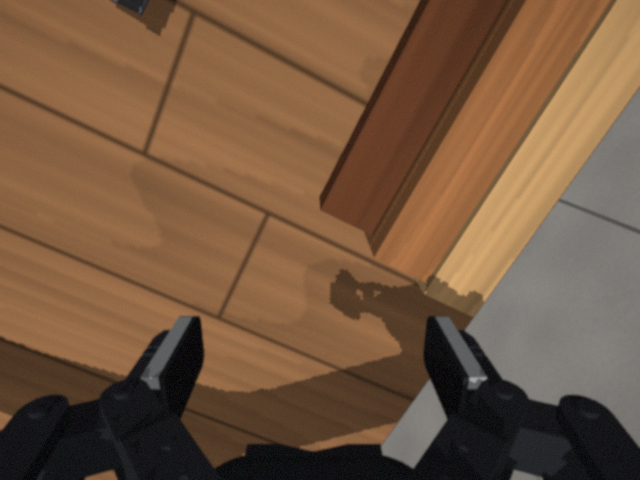

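All seven keys are required in every row; nothing has moved yet (the picture shows only bench and boards).

```bash
python3 -m handwheel '[{"gripper":100,"tx":1,"ty":1.5,"tz":0.5,"wx":0,"wy":0,"wz":-1},{"gripper":100,"tx":2,"ty":3,"tz":0.5,"wx":0,"wy":0,"wz":-2},{"gripper":100,"tx":3,"ty":4.5,"tz":0.5,"wx":0,"wy":0,"wz":-3},{"gripper":100,"tx":4,"ty":6,"tz":0.5,"wx":0,"wy":0,"wz":-4},{"gripper":100,"tx":5,"ty":8,"tz":0.5,"wx":0,"wy":0,"wz":-5},{"gripper":100,"tx":6,"ty":10,"tz":0.5,"wx":0,"wy":0,"wz":-6},{"gripper":100,"tx":7,"ty":12,"tz":0.5,"wx":0,"wy":0,"wz":-6.4},{"gripper":100,"tx":8,"ty":14,"tz":0.5,"wx":0,"wy":0,"wz":-6.4}]' 30
python3 -m handwheel '[{"gripper":60,"tx":0.7,"ty":1.3,"tz":0,"wx":0,"wy":0,"wz":0},{"gripper":60,"tx":1.4,"ty":2.5,"tz":0,"wx":0,"wy":0,"wz":0},{"gripper":60,"tx":1.4,"ty":2.5,"tz":0,"wx":0,"wy":0,"wz":0},{"gripper":60,"tx":1.4,"ty":2.5,"tz":0,"wx":0,"wy":0,"wz":0},{"gripper":60,"tx":1.4,"ty":2.5,"tz":0,"wx":0,"wy":0,"wz":0},{"gripper":60,"tx":1.4,"ty":2.5,"tz":0,"wx":0,"wy":0,"wz":0},{"gripper":60,"tx":1.4,"ty":2.5,"tz":0,"wx":0,"wy":0,"wz":0},{"gripper":60,"tx":1.4,"ty":2.5,"tz":0,"wx":0,"wy":0,"wz":0}]'
python3 - <<'E'
from h import *
s=snapshot("wrist");cv2.imwrite("pics/w2.png",s["color"]);o=get_obs();print(o["tcp_pos"],o["ee_rot"][:,0])
print(proj(s,(.571,-.087,.059)),proj(s,(.5595,.0585,.178)))
E
```

```text
clock: 1.25
tcp_pos: [0.5221, -0.1765, 0.2176]
ee_rot: [[0.995, -0.097, 0.0], [-0.097, -0.995, -0.0], [0.0, 0.0, -1.0]]
ft_force: [1.4, -0.6, 0.3]
grip_width: 0.0854
grasp_force: 0.0
clock: 2.25
tcp_pos: [0.5634, -0.1035, 0.2174]
ee_rot: [[0.995, -0.097, 0.0], [-0.097, -0.995, 0.0], [0.0, -0.0, -1.0]]
ft_force: [-0.2, 0.1, -1.2]
grip_width: 0.0511
grasp_force: 0.0
[ 0.56334946 -0.10343239  0.21738684] [ 9.95313450e-01 -9.67012458e-02 -6.88018330e-05]
[293.68984018 197.97531329] [ 43.58063017 286.22512199]
```

View pics/w2.png

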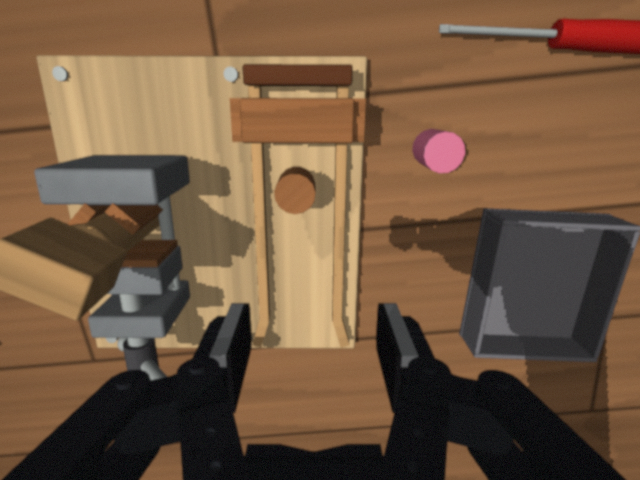

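```bash
python3 - <<'E'
from h import *
s=snapshot("wrist")
print('stub',plane(s,(296,186),.059))
for a,b in(((265,300),(339,300)),((263,150),(337,150))):
    p,q=plane(s,a,.029),plane(s,b,.029);print(p,q,(p+q)/2,np.linalg.norm(p-q))
m=[plane(s,p,.015)[:2] for p in((39,57),(368,57),(355,348),(97,348))];print(np.round(m,4).tolist())
print('bridge near edge',plane(s,(241,142),.063),plane(s,(353,143),.063))
print('tray',[np.round(plane(s,p,.045)[:2],3).tolist() for p in((486,209),(637,226),(598,361),(475,355))])
E
```

```text
stub [ 0.58121256 -0.09004909  0.059     ]
[ 0.46011517 -0.04312001  0.029     ] [ 0.45273482 -0.11904777  0.029     ] [ 0.456425   -0.08108389  0.029     ] 0.07628560565435061
[ 0.61079241 -0.06211806  0.029     ] [ 0.60434027 -0.12863585  0.029     ] [ 0.60756634 -0.09537695  0.029     ] 0.066829973352224
[[0.7071, 0.123], [0.6794, -0.1623], [0.3832, -0.1327], [0.4112, 0.1553]]
bridge near edge [ 0.62226756 -0.0498587   0.063     ] [ 0.61269385 -0.14035421  0.063     ]
tray [[0.541, -0.258], [0.511, -0.398], [0.364, -0.383], [0.384, -0.255]]
```

```bash
python3 - <<'E'
from h import *
for n,c,r in(("wrist",(296,190),30),("top",(342,254),11)):
    s=snapshot(n);im=s["color"];x0,y0=c[0]-r,c[1]-r
    a=cv2.GaussianBlur(im,(3,3),0)[y0:y0+2*r,x0:x0+2*r].astype(int)
    ratio=a[...,0]/a[...,2]; m=((ratio<.42)).astype(np.uint8)
    k,l,st,ce=cv2.connectedComponentsWithStats(m);i=l[r,r]
    p=ce[i]+(x0,y0);print(n,st[i],p,plane(s,p,.037),ray(s,p)[0])
E
```

```text
wrist [  11    9   37   43 1223] [295.47914963 190.31970564] [ 0.57291042 -0.08765845  0.037     ] [ 0.6470126  -0.11106022  0.38813857]
top [  0   0  22  22 458] [341.66375546 253.430131  ] [ 0.57723505 -0.08736219  0.037     ] [0.28377233 0.014801   1.80458526]
```

```bash
python3 -m handwheel '[{"gripper":60,"tx":0.33,"ty":0.53,"tz":-1.5,"wx":0,"wy":0,"wz":0},{"gripper":60,"tx":0.33,"ty":0.53,"tz":-3,"wx":0,"wy":0,"wz":0},{"gripper":60,"tx":0.33,"ty":0.53,"tz":-4.5,"wx":0,"wy":0,"wz":0},{"gripper":60,"tx":0.33,"ty":0.53,"tz":-6.05,"wx":0,"wy":0,"wz":0},{"gripper":60,"tx":0.33,"ty":0.53,"tz":-6.05,"wx":0,"wy":0,"wz":0},{"gripper":30,"tx":0.33,"ty":0.53,"tz":-6.05,"wx":0,"wy":0,"wz":0},{"gripper":30,"tx":0.33,"ty":0.53,"tz":-6.05,"wx":0,"wy":0,"wz":0},{"gripper":30,"tx":0.33,"ty":0.53,"tz":-6.05,"wx":0,"wy":0,"wz":0}]' 40
python3 -m handwheel '[{"gripper":20,"tx":0,"ty":0,"tz":0,"wx":0,"wy":0,"wz":0},{"gripper":20,"tx":0,"ty":0,"tz":0,"wx":0,"wy":0,"wz":0},{"gripper":20,"tx":0,"ty":0,"tz":0.5,"wx":0,"wy":0,"wz":0},{"gripper":20,"tx":0,"ty":0,"tz":1.5,"wx":0,"wy":0,"wz":0},{"gripper":20,"tx":0,"ty":0,"tz":2.5,"wx":0,"wy":0,"wz":0},{"gripper":20,"tx":0,"ty":0,"tz":3.5,"wx":0,"wy":0,"wz":0},{"gripper":20,"tx":0,"ty":0,"tz":4,"wx":0,"wy":0,"wz":0},{"gripper":20,"tx":0,"ty":0,"tz":4,"wx":0,"wy":0,"wz":0}]' 60
```

```text
clock: 3.45
tcp_pos: [0.5745, -0.0876, 0.0375]
ee_rot: [[0.995, -0.097, 0.003], [-0.097, -0.995, -0.0], [0.003, 0.0, -1.0]]
ft_force: [-0.5, 0.4, 0.2]
grip_width: 0.0257
grasp_force: 0.0
clock: 4.45
tcp_pos: [0.574, -0.0875, 0.157]
ee_rot: [[0.995, -0.097, 0.002], [-0.097, -0.995, -0.0], [0.002, 0.0, -1.0]]
ft_force: [-0.3, 0.2, -0.5]
grip_width: 0.0172
grasp_force: 0.0
```

```bash
python3 - <<'E'
from h import *
s=snapshot("wrist");cv2.imwrite("pics/w3.png",s["color"]);o=get_obs();print(o["tcp_pos"])
s=snapshot("top");cv2.imwrite("pics/t3.png",s["color"])
E
```

```text
[ 0.57314184 -0.08738412  0.15576675]
```

View pics/w3.png

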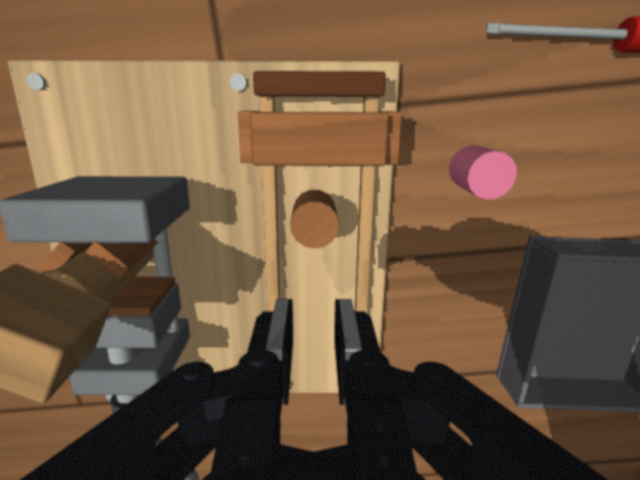

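```bash
python3 - <<'E'
from h import *
s=snapshot("wrist");T=np.array(s["camera_from_world"]);o=get_obs()
print('stub top',plane(s,(315,222),.059),plane(s,(315,222),.045));c=ray(s,(0,0))[0];print('cam',c,'opt axis',T[2,:3])
im=s["color"]
print('tcp proj',proj(s,o["tcp_pos"]), 'hp',proj(s,o["tcp_pos"]-o["ee_rot"][:,2]*.0187))
for p in((279,300),(345,300),(275,400),(350,400)):print(im[p[1],p[0]])
m=[plane(s,p,.015)[:2] for p in((10,63),(400,63),(372,393))];print(np.round(m,4).tolist())
E
```

```text
stub top [ 0.57565119 -0.08854299  0.059     ] [ 0.57140735 -0.08820197  0.045     ]
cam [ 0.65648779 -0.09503887  0.32567191] opt axis [-0.32847951  0.03129539 -0.94399249]
tcp proj [313.95880655 286.14644065] hp [314.04364287 305.04866771]
[74 75 75]
[82 86 88]
[21 17 19]
[18 14 14]
[[0.7042, 0.1222], [0.6768, -0.1606], [0.3829, -0.1264]]
```

```bash
python3 -m handwheel '[{"gripper":56,"tx":0.06,"ty":-0.03,"tz":0,"wx":0,"wy":0,"wz":0},{"gripper":56,"tx":0.06,"ty":-0.03,"tz":0,"wx":0,"wy":0,"wz":0},{"gripper":56,"tx":0.06,"ty":-0.03,"tz":-1,"wx":0,"wy":0,"wz":0},{"gripper":56,"tx":0.06,"ty":-0.03,"tz":-2,"wx":0,"wy":0,"wz":0},{"gripper":56,"tx":0.06,"ty":-0.03,"tz":-3.2,"wx":0,"wy":0,"wz":0},{"gripper":56,"tx":0.06,"ty":-0.03,"tz":-4,"wx":0,"wy":0,"wz":0},{"gripper":56,"tx":0.06,"ty":-0.03,"tz":-4.2,"wx":0,"wy":0,"wz":0},{"gripper":56,"tx":0.06,"ty":-0.03,"tz":-4.2,"wx":0,"wy":0,"wz":0}]' 40
python3 - <<'E'
from h import *
s=snapshot("wrist");o=get_obs();print(o["tcp_pos"],o["ft_force"])
a=snapshot("scene");b=a["color"][150:330,220:420]
cv2.imwrite("pics/w4.png",np.hstack([cv2.resize(s["color"],(400,300)),cv2.resize(b,(400,300),interpolation=cv2.INTER_CUBIC)]))
E
```

```text
clock: 5.6
tcp_pos: [0.5753, -0.0883, 0.03]
ee_rot: [[0.995, -0.097, -0.0], [-0.097, -0.995, 0.0], [-0.0, -0.0, -1.0]]
ft_force: [0.3, -0.1, 0.9]
grip_width: 0.0477
grasp_force: 0.0
[ 0.57579152 -0.08837253  0.03065185] [ 0.44659973 -1.34592975  0.9785287 ]
```

View pics/w4.png

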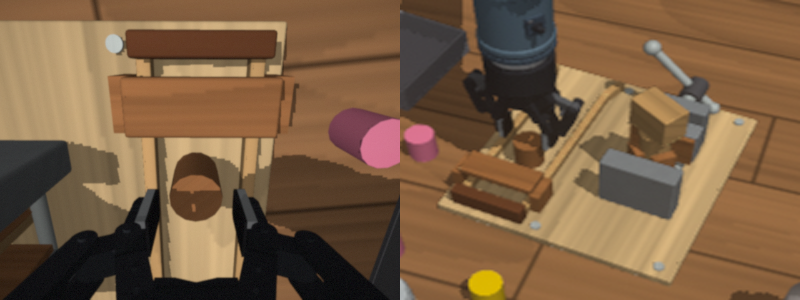

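```bash
python3 -m handwheel '[{"gripper":56,"tx":0,"ty":0,"tz":-0.2,"wx":0,"wy":0,"wz":0},{"gripper":56,"tx":0,"ty":0,"tz":-0.2,"wx":0,"wy":0,"wz":0},{"gripper":20,"tx":0,"ty":0,"tz":-0.2,"wx":0,"wy":0,"wz":0},{"gripper":20,"tx":0,"ty":0,"tz":-0.2,"wx":0,"wy":0,"wz":0},{"gripper":20,"tx":0,"ty":0,"tz":-0.2,"wx":0,"wy":0,"wz":0},{"gripper":20,"tx":0,"ty":0,"tz":-0.2,"wx":0,"wy":0,"wz":0},{"gripper":20,"tx":0,"ty":0,"tz":-0.2,"wx":0,"wy":0,"wz":0},{"gripper":20,"tx":0,"ty":0,"tz":-0.2,"wx":0,"wy":0,"wz":0}]' 60
```

```text
clock: 6.7
tcp_pos: [0.5753, -0.0883, 0.0245]
ee_rot: [[0.995, -0.097, 0.0], [-0.097, -0.995, -0.0], [0.0, -0.0, -1.0]]
ft_force: [-2.2, 0.1, 5.6]
grip_width: 0.0324
grasp_force: 59.0
```

```bash
python3 -m handwheel '[{"gripper":20,"tx":0,"ty":0,"tz":0.4,"wx":0,"wy":0,"wz":0},{"gripper":20,"tx":0,"ty":0,"tz":0.8,"wx":0,"wy":0,"wz":0},{"gripper":20,"tx":0,"ty":0,"tz":1.2,"wx":0,"wy":0,"wz":0},{"gripper":20,"tx":0,"ty":0,"tz":1.8,"wx":0,"wy":0,"wz":0},{"gripper":20,"tx":0,"ty":0,"tz":2.6,"wx":0,"wy":0,"wz":0},{"gripper":20,"tx":0,"ty":0,"tz":3.4,"wx":0,"wy":0,"wz":0},{"gripper":20,"tx":0,"ty":0,"tz":4,"wx":0,"wy":0,"wz":0},{"gripper":20,"tx":0,"ty":0,"tz":4,"wx":0,"wy":0,"wz":0}]' 60
```

```text
clock: 7.7
tcp_pos: [0.5763, -0.0885, 0.1456]
ee_rot: [[0.995, -0.097, 0.003], [-0.097, -0.995, -0.0], [0.003, 0.0, -1.0]]
ft_force: [-0.9, 0.3, -0.6]
grip_width: 0.0322
grasp_force: 59.5
```

```bash
python3 -m handwheel '[{"gripper":20,"tx":-0.5,"ty":-0.9,"tz":0,"wx":0,"wy":0,"wz":0},{"gripper":20,"tx":-1.2,"ty":-2.2,"tz":0,"wx":0,"wy":0,"wz":0},{"gripper":20,"tx":-2,"ty":-3.6,"tz":0,"wx":0,"wy":0,"wz":0},{"gripper":20,"tx":-2.8,"ty":-5,"tz":0,"wx":0,"wy":0,"wz":0},{"gripper":20,"tx":-3.6,"ty":-6.4,"tz":0,"wx":0,"wy":0,"wz":0},{"gripper":20,"tx":-4.2,"ty":-7.5,"tz":0,"wx":0,"wy":0,"wz":0},{"gripper":20,"tx":-4.4,"ty":-7.9,"tz":0,"wx":0,"wy":0,"wz":0},{"gripper":20,"tx":-4.4,"ty":-7.9,"tz":0,"wx":0,"wy":0,"wz":0}]' 60
python3 -m handwheel '[{"gripper":20,"tx":0,"ty":0,"tz":-1,"wx":0,"wy":0,"wz":0},{"gripper":20,"tx":0,"ty":0,"tz":-2,"wx":0,"wy":0,"wz":0},{"gripper":20,"tx":0,"ty":0,"tz":-3,"wx":0,"wy":0,"wz":0},{"gripper":20,"tx":0,"ty":0,"tz":-3.5,"wx":0,"wy":0,"wz":0},{"gripper":20,"tx":0,"ty":0,"tz":-3.5,"wx":0,"wy":0,"wz":0},{"gripper":20,"tx":0,"ty":0,"tz":-3.5,"wx":0,"wy":0,"wz":0},{"gripper":60,"tx":0,"ty":0,"tz":-3.5,"wx":0,"wy":0,"wz":0},{"gripper":60,"tx":0,"ty":0,"tz":-3.5,"wx":0,"wy":0,"wz":0}]' 60
```

```text
clock: 8.7
tcp_pos: [0.4428, -0.3251, 0.1433]
ee_rot: [[0.995, -0.098, -0.001], [-0.098, -0.995, 0.001], [-0.001, -0.001, -1.0]]
ft_force: [0.5, -0.3, -0.9]
grip_width: 0.0322
grasp_force: 59.6
clock: 9.7
tcp_pos: [0.4436, -0.3257, 0.0397]
ee_rot: [[0.995, -0.097, 0.001], [-0.097, -0.995, -0.001], [0.001, 0.001, -1.0]]
ft_force: [-0.3, 0.1, -0.5]
grip_width: 0.0513
grasp_force: 0.0
```

```bash
python3 -m handwheel '[{"gripper":60,"tx":0,"ty":0,"tz":1.5,"wx":0,"wy":0,"wz":0},{"gripper":60,"tx":0,"ty":0,"tz":3,"wx":0,"wy":0,"wz":0},{"gripper":60,"tx":0,"ty":0,"tz":5,"wx":0,"wy":0,"wz":2},{"gripper":60,"tx":0,"ty":2,"tz":6.3,"wx":0,"wy":0,"wz":4},{"gripper":60,"tx":0,"ty":3.5,"tz":6.3,"wx":0,"wy":0,"wz":6},{"gripper":60,"tx":-0.2,"ty":5,"tz":6.3,"wx":0,"wy":0,"wz":8},{"gripper":60,"tx":-0.3,"ty":6.5,"tz":6.3,"wx":0,"wy":0,"wz":10},{"gripper":60,"tx":-0.4,"ty":8,"tz":6.3,"wx":0,"wy":0,"wz":12}]' 60
python3 -m handwheel '[{"gripper":50,"tx":-0.1,"ty":1,"tz":0,"wx":0,"wy":0,"wz":2},{"gripper":50,"tx":-0.2,"ty":2,"tz":0,"wx":0,"wy":0,"wz":4},{"gripper":50,"tx":-0.2,"ty":3.4,"tz":0,"wx":0,"wy":0,"wz":6},{"gripper":50,"tx":-0.2,"ty":3.4,"tz":0,"wx":0,"wy":0,"wz":6},{"gripper":50,"tx":-0.2,"ty":3.4,"tz":0,"wx":0,"wy":0,"wz":6},{"gripper":50,"tx":-0.2,"ty":3.4,"tz":0,"wx":0,"wy":0,"wz":6},{"gripper":50,"tx":-0.2,"ty":3.4,"tz":0,"wx":0,"wy":0,"wz":6},{"gripper":50,"tx":-0.2,"ty":3.4,"tz":0,"wx":0,"wy":0,"wz":6}]' 60
python3 - <<'E'
from h import *
s=snapshot("wrist");o=get_obs();print(o["tcp_pos"],o["joint_pos"],proj(s,(.4256,.0153,.138)))
a=snapshot("top");b=a["color"][205:330,175:375];print(proj(a,(.4256,.0153,.138)))
c=snapshot("top")["color"][262:335,395:460]
cv2.imwrite("pics/w5.png",np.hstack([cv2.resize(s["color"],(400,300)),cv2.resize(c,(300,300),interpolation=cv2.INTER_CUBIC)]))
E
```

```text
clock: 10.7
tcp_pos: [0.4309, -0.084, 0.2284]
ee_rot: [[0.577, 0.817, 0.001], [0.817, -0.577, -0.001], [0.0, 0.001, -1.0]]
ft_force: [0.6, 0.7, -1.1]
grip_width: 0.0513
grasp_force: 0.0
clock: 11.7
tcp_pos: [0.4251, 0.0163, 0.2279]
ee_rot: [[0.098, 0.995, -0.0], [0.995, -0.098, -0.0], [-0.0, -0.0, -1.0]]
ft_force: [-0.1, 1.0, 0.5]
grip_width: 0.043
grasp_force: 0.0
[0.42509231 0.01636811 0.22785983] [ 0.31130976  0.14931102 -0.4945669   2.04559931  0.08601202  0.96620713
 -0.32505648] [315.39289719 231.84641497]
[307.54309654 303.0199955 ]
```

View pics/w5.png

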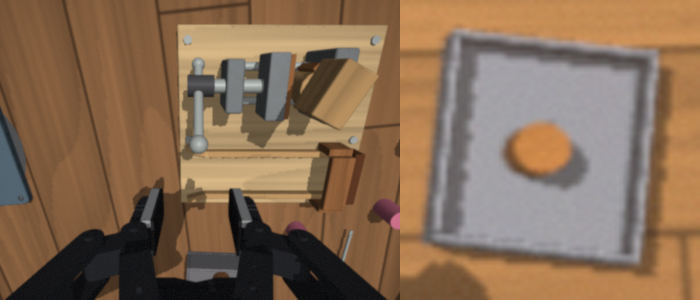

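```bash
python3 - <<'E'
from h import *
a=snapshot("top");print(plane(a,(425.5,298.5),.045))
s=snapshot("wrist");print(plane(s,(318,229),.138),plane(s,(318,229),.120))
E
```

```text
[ 0.43966337 -0.32480487  0.045     ]
[0.42761576 0.01757197 0.138     ] [0.42727378 0.01177579 0.12      ]
```

```bash
python3 -m handwheel '[{"gripper":50,"tx":0.07,"ty":0.03,"tz":-1,"wx":0,"wy":0,"wz":0},{"gripper":50,"tx":0.07,"ty":0.03,"tz":-2,"wx":0,"wy":0,"wz":0},{"gripper":50,"tx":0.07,"ty":0.03,"tz":-3,"wx":0,"wy":0,"wz":0},{"gripper":50,"tx":0.07,"ty":0.03,"tz":-3.85,"wx":0,"wy":0,"wz":0},{"gripper":50,"tx":0.07,"ty":0.03,"tz":-3.85,"wx":0,"wy":0,"wz":0},{"gripper":10,"tx":0.07,"ty":0.03,"tz":-3.85,"wx":0,"wy":0,"wz":0},{"gripper":10,"tx":0.07,"ty":0.03,"tz":-3.85,"wx":0,"wy":0,"wz":0},{"gripper":10,"tx":0.07,"ty":0.03,"tz":-3.85,"wx":0,"wy":0,"wz":0}]' 30
python3 -m handwheel '[{"gripper":10,"tx":0,"ty":0,"tz":0,"wx":0,"wy":0,"wz":0},{"gripper":10,"tx":0,"ty":0,"tz":0,"wx":0,"wy":0,"wz":0},{"gripper":10,"tx":0,"ty":0,"tz":0,"wx":0,"wy":0,"wz":0},{"gripper":10,"tx":0,"ty":0,"tz":0,"wx":0,"wy":0,"wz":0},{"gripper":10,"tx":0,"ty":0,"tz":0,"wx":0,"wy":0,"wz":0},{"gripper":10,"tx":0,"ty":0,"tz":0,"wx":0,"wy":0,"wz":0},{"gripper":10,"tx":0,"ty":0,"tz":0,"wx":0,"wy":0,"wz":0},{"gripper":10,"tx":0,"ty":0,"tz":0,"wx":0,"wy":0,"wz":0}]' 30
```

```text
clock: 12.95
tcp_pos: [0.428, 0.0155, 0.114]
ee_rot: [[0.098, 0.995, 0.001], [0.995, -0.098, -0.003], [-0.003, 0.002, -1.0]]
ft_force: [-3.6, -5.9, 10.9]
grip_width: 0.0085
grasp_force: 7.0
clock: 13.95
tcp_pos: [0.4279, 0.0155, 0.114]
ee_rot: [[0.098, 0.995, 0.001], [0.995, -0.098, -0.003], [-0.003, 0.002, -1.0]]
ft_force: [-3.0, -5.7, 11.4]
grip_width: 0.0088
grasp_force: 6.8
```

```bash
python3 - <<'E'
from h import *
s=snapshot("wrist");o=get_obs()
a=snapshot("scene")["color"][150:300,290:440]
print(proj(s,o["tcp_pos"]),proj(s,o["tcp_pos"]+[0,0,.0187]),proj(s,o["tcp_pos"]+[0,0,.037]))
cv2.imwrite("pics/w6.png",np.hstack([cv2.resize(s["color"][:,120:520],(400,480)),cv2.resize(a,(400,480),interpolation=cv2.INTER_CUBIC)]))
E
```

```text
[315.04405115 288.22432825] [315.28159116 307.48308236] [315.56662624 330.59253913]
```

View pics/w6.png

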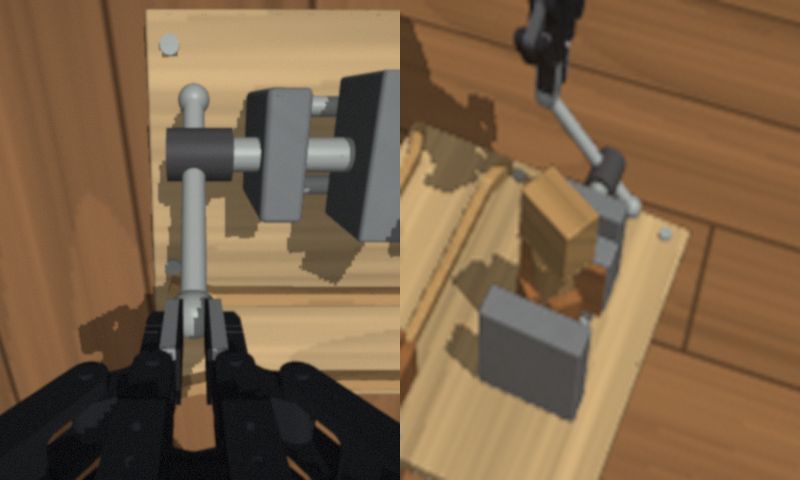

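```bash
python3 -m handwheel '[{"gripper":50,"tx":0,"ty":0,"tz":0,"wx":0,"wy":0,"wz":0},{"gripper":50,"tx":0,"ty":0,"tz":0,"wx":0,"wy":0,"wz":0},{"gripper":50,"tx":0,"ty":0,"tz":-0.3,"wx":0,"wy":0,"wz":0},{"gripper":50,"tx":0,"ty":0,"tz":-0.6,"wx":0,"wy":0,"wz":0},{"gripper":50,"tx":0,"ty":0,"tz":-0.6,"wx":0,"wy":0,"wz":0},{"gripper":50,"tx":0,"ty":0,"tz":-0.6,"wx":0,"wy":0,"wz":0},{"gripper":50,"tx":0,"ty":0,"tz":-0.6,"wx":0,"wy":0,"wz":0},{"gripper":50,"tx":0,"ty":0,"tz":-0.6,"wx":0,"wy":0,"wz":0}]' 30
python3 - <<'E'
from h import *
s=snapshot("wrist");o=get_obs()
a=snapshot("scene")["color"][120:270,290:440]
print(o["tcp_pos"],[proj(s,o["tcp_pos"]+[0,0,d]) for d in(0,.02,.04)])
cv2.imwrite("pics/w7.png",np.hstack([cv2.resize(s["color"][:,120:520],(400,480)),cv2.resize(a,(400,480),interpolation=cv2.INTER_CUBIC)]))
E
```

```text
clock: 15.05
tcp_pos: [0.4274, 0.0176, 0.0945]
ee_rot: [[0.097, 0.995, 0.0], [0.995, -0.097, -0.0], [-0.0, 0.0, -1.0]]
ft_force: [-1.3, 0.4, 0.4]
grip_width: 0.0425
grasp_force: 0.0
[0.42735342 0.01761602 0.09454829] [array([315.00188626, 288.19121474]), array([315.18876341, 308.81783759]), array([315.42224627, 334.58858068])]
```

View pics/w7.png

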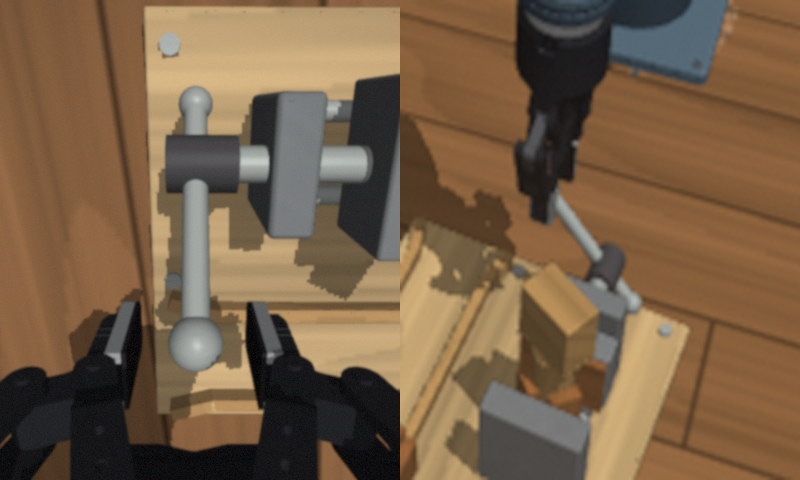

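```bash
python3 -m handwheel '[{"gripper":10,"tx":0,"ty":0,"tz":0,"wx":0,"wy":0,"wz":0},{"gripper":10,"tx":0,"ty":0,"tz":0,"wx":0,"wy":0,"wz":0},{"gripper":10,"tx":0,"ty":0,"tz":0,"wx":0,"wy":0,"wz":0},{"gripper":10,"tx":0,"ty":0,"tz":0,"wx":0,"wy":0,"wz":0},{"gripper":10,"tx":0,"ty":0,"tz":0,"wx":0,"wy":0,"wz":0},{"gripper":10,"tx":0,"ty":0,"tz":0,"wx":0,"wy":0,"wz":0},{"gripper":10,"tx":0,"ty":0,"tz":0,"wx":0,"wy":0,"wz":0},{"gripper":10,"tx":0,"ty":0,"tz":0,"wx":0,"wy":0,"wz":0}]' 25
```

```text
clock: 16.15
tcp_pos: [0.4281, 0.0176, 0.0947]
ee_rot: [[0.097, 0.995, 0.002], [0.995, -0.097, 0.0], [0.0, 0.002, -1.0]]
ft_force: [4.6, -2.1, 2.5]
grip_width: 0.02
grasp_force: 24.5
```

```bash
python3 -m handwheel '[{"gripper":10,"tx":0.04,"ty":0.45,"tz":0.31,"wx":0,"wy":0,"wz":0},{"gripper":10,"tx":0.09,"ty":0.98,"tz":0.53,"wx":0,"wy":0,"wz":0},{"gripper":10,"tx":0.15,"ty":1.53,"tz":0.65,"wx":0,"wy":0,"wz":0},{"gripper":10,"tx":0.2,"ty":2.09,"tz":0.65,"wx":0,"wy":0,"wz":0},{"gripper":10,"tx":0.26,"ty":2.64,"tz":0.53,"wx":0,"wy":0,"wz":0},{"gripper":10,"tx":0.31,"ty":3.16,"tz":0.31,"wx":0,"wy":0,"wz":0},{"gripper":10,"tx":0.34,"ty":3.51,"tz":0.08,"wx":0,"wy":0,"wz":0},{"gripper":10,"tx":0.36,"ty":3.73,"tz":-0.1,"wx":0,"wy":0,"wz":0}]' 30
python3 - <<'E'
from h import *
s=snapshot("top");a=cv2.resize(s["color"][245:290,255:325],None,fx=8.5,fy=8.5,interpolation=cv2.INTER_CUBIC)
b=cv2.resize(snapshot("scene")["color"][150:290,300:440],None,fx=2.7,fy=2.7)
o=get_obs();print(o["tcp_pos"],o["grip_width"],o["ft_force"])
cv2.imwrite("pics/t8.png",b)
E
```

```text
clock: 17.15
tcp_pos: [0.4369, 0.1296, 0.0906]
ee_rot: [[0.096, 0.995, -0.002], [0.995, -0.096, -0.001], [-0.001, -0.002, -1.0]]
ft_force: [0.6, 0.0, -0.3]
grip_width: 0.0088
grasp_force: 0.0
[0.43710316 0.12979846 0.09065124] 0.008448543806847585 [-0.35566246  0.06708631 -0.39124368]
```

```bash
cat >> h.py <<'E'
YAW=-.0965;RF=np.array([[np.cos(YAW),-np.sin(YAW),0],[np.sin(YAW),np.cos(YAW),0],[0,0,1]]);OF=np.array([.5605,.0595,0])
def fw(*p): return OF+RF@np.array(p)
def wf(p): return RF.T@(np.array(p)-OF)
def ball(t): return fw(-.130,.085*np.sin(t),.075+.085*np.cos(t))
def barscan(n):
    s=snapshot(n);im=s["color"].astype(float)
    for t in np.arange(-.9,1.5,.1):
        v=[]
        for r in(.45,.6,.75,.9,1.0,1.25):
            u=proj(s,fw(-.130,.085*r*np.sin(t),.075+.085*r*np.cos(t)));x,y=int(round(u[0])),int(round(u[1]))
            if 0<=x<640 and 0<=y<480:
                c=im[y,x];v.append("%3d/%2d"%(c.mean(),c.max()-c.min()))
        print("%.1f"%t,v)
E
python3 -c "
from h import *
barscan('wrist');print();barscan('scene')"
```

```text
-0.9 [' 76/ 2', ' 10/ 2']
-0.8 [' 75/ 2', ' 13/ 2']
-0.7 [' 75/ 2', ' 13/ 2']
-0.6 [' 76/ 2', ' 13/ 2']
-0.5 [' 75/ 3', ' 10/ 2']
-0.4 [' 75/ 2', ' 15/ 0']
-0.3 [' 73/ 3', ' 10/ 8']
-0.2 [' 76/ 3', ' 15/ 6']
-0.1 [' 75/ 2', ' 71/ 3', ' 14/ 3']
-0.0 [' 77/ 2', ' 74/ 3', ' 15/ 0']
0.1 [' 75/ 2', ' 76/ 1', ' 14/ 3', ' 17/ 2']
0.2 [' 77/ 2', ' 75/ 2', ' 75/ 3', ' 10/ 8', ' 18/ 6']
0.3 [' 75/ 2', ' 77/ 4', ' 75/ 2', ' 76/ 2', ' 15/ 6']
0.4 [' 78/ 2', ' 75/ 2', ' 74/ 4', ' 74/ 3', ' 76/ 1', ' 10/ 8']
0.5 [' 78/ 4', ' 74/ 2', ' 75/ 6', ' 77/ 2', ' 75/ 2', ' 75/ 2']
0.6 [' 43/ 3', ' 46/ 1', ' 71/ 1', ' 74/ 3', ' 78/ 4', ' 76/ 3']
0.7 [' 42/ 1', ' 38/ 1', ' 38/ 2', ' 43/ 3', ' 37/ 4', ' 41/ 2']
0.8 [' 35/ 3', ' 36/ 2', ' 32/ 1', ' 59/ 3', ' 76/ 2', ' 80/ 3']
0.9 [' 34/ 1', ' 39/ 3', ' 76/ 3', ' 77/ 3', ' 91/ 3', '160/74']
1.0 [' 25/ 3', ' 80/ 2', ' 93/ 3', ' 79/28', '162/76', '174/82']
1.1 [' 76/ 2', ' 77/ 3', ' 69/ 1', '156/72', '156/72', '169/80']
1.2 [' 76/ 3', ' 89/ 4', '158/73', '157/73', '178/83', '164/75']
1.3 [' 77/ 4', ' 71/12', '149/69', '174/82', '171/81', '164/76']
1.4 [' 97/ 4', 
[... 920 characters left out ...]
 ' 94/75', '104/83', ' 82/62', ' 41/ 2', ' 50/ 2']
0.5 [' 91/71', ' 92/73', '103/82', ' 22/10', ' 62/ 2', ' 76/ 1']
0.6 [' 89/72', ' 92/73', ' 98/78', ' 26/ 8', ' 35/ 6', ' 38/ 3']
0.7 [' 93/73', ' 95/75', ' 93/75', ' 26/ 8', ' 24/10', ' 81/49']
0.8 [' 95/74', ' 93/75', ' 59/ 3', ' 30/ 7', ' 27/ 9', '103/83']
0.9 [' 96/75', ' 91/73', ' 31/ 7', ' 38/ 5', ' 80/22', '107/86']
1.0 [' 97/76', ' 94/74', ' 79/55', ' 93/25', ' 94/74', ' 99/79']
1.1 [' 96/77', ' 97/76', ' 96/76', ' 93/74', ' 90/72', ' 93/73']
1.2 [' 96/75', ' 96/75', ' 97/77', ' 98/77', ' 97/76', ' 93/73']
1.3 [' 95/76', ' 95/75', ' 95/75', ' 95/76', ' 97/76', ' 97/78']
1.4 [' 97/76', ' 96/76', ' 96/76', ' 95/76', ' 96/76', ' 94/75']
```

```bash
python3 -m handwheel '[{"gripper":55,"tx":0,"ty":0,"tz":1.7,"wx":0,"wy":0,"wz":0},{"gripper":55,"tx":0,"ty":0,"tz":3.2,"wx":0,"wy":0,"wz":0},{"gripper":55,"tx":-0.2,"ty":-1.3,"tz":3.2,"wx":0,"wy":0,"wz":0},{"gripper":55,"tx":-0.2,"ty":-2.62,"tz":3.2,"wx":0,"wy":0,"wz":0},{"gripper":55,"tx":-0.2,"ty":-2.62,"tz":3.2,"wx":0,"wy":0,"wz":0},{"gripper":55,"tx":-0.2,"ty":-2.62,"tz":2,"wx":0,"wy":0,"wz":0},{"gripper":55,"tx":-0.2,"ty":-2.62,"tz":0.78,"wx":0,"wy":0,"wz":0},{"gripper":55,"tx":-0.2,"ty":-2.62,"tz":0.78,"wx":0,"wy":0,"wz":0}]' 60
python3 - <<'E'
from h import *
s=snapshot("wrist");o=get_obs();print(o["tcp_pos"],o["ft_force"],proj(s,ball(-.25)))
g=cv2.cvtColor(s["color"],cv2.COLOR_BGR2GRAY)[250:430,220:410]
print(cv2.HoughCircles(cv2.GaussianBlur(g,(5,5),0),cv2.HOUGH_GRADIENT,1,100,param1=80,param2=15,minRadius=18,maxRadius=35))
E
```

```text
clock: 18.35
tcp_pos: [0.4298, 0.0511, 0.1132]
ee_rot: [[0.096, 0.995, -0.005], [0.995, -0.096, -0.0], [-0.001, -0.005, -1.0]]
ft_force: [0.1, 0.1, 1.1]
grip_width: 0.0467
grasp_force: 0.0
[0.43128455 0.05136662 0.11465783] [0.63195385 0.00501879 0.63018441] [312.8989952 340.9686694]
[[[98.5 85.5 27.5]]]
```

```bash
python3 -m handwheel '[{"gripper":55,"tx":0,"ty":0.06,"tz":0,"wx":0,"wy":0,"wz":0},{"gripper":10,"tx":0,"ty":0.06,"tz":0,"wx":0,"wy":0,"wz":0},{"gripper":10,"tx":0,"ty":0.06,"tz":0,"wx":0,"wy":0,"wz":0},{"gripper":10,"tx":0,"ty":0.06,"tz":0,"wx":0,"wy":0,"wz":0},{"gripper":10,"tx":0,"ty":0.06,"tz":0,"wx":0,"wy":0,"wz":0},{"gripper":10,"tx":0,"ty":0.06,"tz":0,"wx":0,"wy":0,"wz":0},{"gripper":10,"tx":0,"ty":0.06,"tz":0,"wx":0,"wy":0,"wz":0},{"gripper":10,"tx":0,"ty":0.06,"tz":0,"wx":0,"wy":0,"wz":0}]' 60
python3 -m handwheel '[{"gripper":10,"tx":0.03,"ty":0.31,"tz":0.05,"wx":0,"wy":0,"wz":0},{"gripper":10,"tx":0.06,"ty":0.62,"tz":0.07,"wx":0,"wy":0,"wz":0},{"gripper":10,"tx":0.08,"ty":0.9,"tz":0.05,"wx":0,"wy":0,"wz":0},{"gripper":10,"tx":0.11,"ty":1.18,"tz":0.01,"wx":0,"wy":0,"wz":0},{"gripper":10,"tx":0.14,"ty":1.45,"tz":-0.06,"wx":0,"wy":0,"wz":0},{"gripper":10,"tx":0.17,"ty":1.72,"tz":-0.15,"wx":0,"wy":0,"wz":0},{"gripper":10,"tx":0.19,"ty":1.97,"tz":-0.28,"wx":0,"wy":0,"wz":0},{"gripper":10,"tx":0.21,"ty":2.21,"tz":-0.42,"wx":0,"wy":0,"wz":0}]' 60
```

```text
clock: 19.4
tcp_pos: [0.4318, 0.0526, 0.116]
ee_rot: [[0.097, 0.995, -0.0], [0.995, -0.097, -0.001], [-0.001, -0.0, -1.0]]
ft_force: [-4.5, -0.4, 12.4]
grip_width: 0.0186
grasp_force: 58.2
clock: 20.4
tcp_pos: [0.4382, 0.1194, 0.1018]
ee_rot: [[0.097, 0.995, -0.0], [0.995, -0.097, -0.0], [-0.0, -0.0, -1.0]]
ft_force: [-0.7, -0.5, -0.7]
grip_width: 0.0085
grasp_force: 0.0
```

```bash
python3 -c "
from h import *
barscan('scene')" | awk '$1>-0.8 && $1<0.9'
```

```text
-0.7 [' 92/72', ' 92/73', '100/79', '102/81', '103/82', ' 99/77']
-0.6 [' 93/73', ' 93/73', '102/80', '102/80', '102/80', ' 92/73']
-0.5 [' 93/74', ' 94/74', '105/84', '102/81', '102/81', ' 72/57']
-0.4 [' 94/74', ' 95/75', '105/84', '102/81', ' 96/76', ' 82/65']
-0.3 [' 87/63', ' 96/76', '105/84', '103/82', ' 94/74', ' 92/72']
-0.2 [' 77/29', ' 81/35', '103/83', ' 86/36', ' 85/42', ' 92/72']
-0.1 [' 82/ 3', ' 82/ 3', ' 81/ 3', ' 90/ 3', '102/ 3', ' 92/73']
-0.0 [' 83/ 2', ' 82/ 3', ' 82/ 3', ' 82/16', ' 94/ 3', ' 92/74']
0.1 [' 88/51', ' 96/77', '104/84', '102/80', ' 95/75', ' 92/73']
0.2 [' 93/75', ' 97/76', '106/84', '102/81', ' 96/75', ' 85/69']
0.3 [' 94/75', ' 95/75', '107/85', ' 79/61', ' 27/ 7', ' 76/ 2']
0.4 [' 92/73', ' 93/73', '103/83', ' 23/ 9', ' 32/ 6', ' 58/ 1']
0.5 [' 89/72', ' 92/72', ' 97/65', ' 26/ 8', ' 25/ 9', ' 28/ 6']
0.6 [' 91/71', ' 92/72', ' 38/ 5', ' 29/ 6', ' 25/ 9', ' 97/68']
0.7 [' 92/73', ' 94/74', ' 34/ 7', ' 32/ 6', ' 81/ 2', ' 98/78']
0.8 [' 95/74', ' 94/74', ' 80/50', ' 90/ 8', '103/81', '102/82']
```

```bash
python3 -m handwheel '[{"gripper":55,"tx":0,"ty":0,"tz":1.7,"wx":0,"wy":0,"wz":0},{"gripper":55,"tx":0,"ty":0,"tz":3.3,"wx":0,"wy":0,"wz":0},{"gripper":55,"tx":-0.22,"ty":-0.8,"tz":3.3,"wx":0,"wy":0,"wz":0},{"gripper":55,"tx":-0.22,"ty":-1.7,"tz":3.3,"wx":0,"wy":0,"wz":0},{"gripper":55,"tx":-0.22,"ty":-1.7,"tz":3.3,"wx":0,"wy":0,"wz":0},{"gripper":55,"tx":-0.22,"ty":-1.7,"tz":2,"wx":0,"wy":0,"wz":0},{"gripper":55,"tx":-0.22,"ty":-1.7,"tz":0.5,"wx":0,"wy":0,"wz":0},{"gripper":55,"tx":-0.22,"ty":-1.7,"tz":0.5,"wx":0,"wy":0,"wz":0}]' 60
python3 - <<'E'
from h import *
s=snapshot("wrist");o=get_obs();print(o["tcp_pos"],o["ft_force"],proj(s,ball(-.05)))
g=cv2.cvtColor(s["color"],cv2.COLOR_BGR2GRAY)[250:430,220:410]
print(cv2.HoughCircles(cv2.GaussianBlur(g,(5,5),0),cv2.HOUGH_GRADIENT,1,100,param1=80,param2=15,minRadius=18,maxRadius=35))
cv2.imwrite("pics/w9.png",s["color"])
E
```

```text
clock: 21.45
tcp_pos: [0.429, 0.0685, 0.115]
ee_rot: [[0.095, 0.995, -0.007], [0.995, -0.095, -0.0], [-0.001, -0.007, -1.0]]
ft_force: [-0.4, 0.1, 0.4]
grip_width: 0.047
grasp_force: 0.0
[0.43072085 0.0688146  0.11679169] [ 0.01224527 -0.19818855  0.6211122 ] [319.41089993 343.25737438]
[[[103.5  91.5  26.4]]]
```

```bash
python3 -m handwheel '[{"gripper":55,"tx":0.05,"ty":0,"tz":-0.35,"wx":0,"wy":0,"wz":0},{"gripper":55,"tx":0.05,"ty":0,"tz":-0.35,"wx":0,"wy":0,"wz":0},{"gripper":55,"tx":0.05,"ty":0,"tz":-0.35,"wx":0,"wy":0,"wz":0},{"gripper":10,"tx":0.05,"ty":0,"tz":-0.35,"wx":0,"wy":0,"wz":0},{"gripper":10,"tx":0.05,"ty":0,"tz":-0.35,"wx":0,"wy":0,"wz":0},{"gripper":10,"tx":0.05,"ty":0,"tz":-0.35,"wx":0,"wy":0,"wz":0},{"gripper":10,"tx":0.05,"ty":0,"tz":-0.35,"wx":0,"wy":0,"wz":0},{"gripper":10,"tx":0.05,"ty":0,"tz":-0.35,"wx":0,"wy":0,"wz":0}]' 40
```

```text
clock: 22.5
tcp_pos: [0.4332, 0.068, 0.1072]
ee_rot: [[0.097, 0.995, 0.0], [0.995, -0.097, -0.0], [-0.0, 0.0, -1.0]]
ft_force: [-2.0, -0.2, 5.9]
grip_width: 0.02
grasp_force: 38.8
```

```bash
python3 -m handwheel '[{"gripper":10,"tx":0.01,"ty":0.1,"tz":0,"wx":0,"wy":0,"wz":0},{"gripper":10,"tx":0.02,"ty":0.2,"tz":0,"wx":0,"wy":0,"wz":0},{"gripper":10,"tx":0.03,"ty":0.3,"tz":0,"wx":0,"wy":0,"wz":0},{"gripper":10,"tx":0.04,"ty":0.4,"tz":-0.01,"wx":0,"wy":0,"wz":0},{"gripper":10,"tx":0.05,"ty":0.5,"tz":-0.02,"wx":0,"wy":0,"wz":0},{"gripper":10,"tx":0.06,"ty":0.6,"tz":-0.03,"wx":0,"wy":0,"wz":0},{"gripper":10,"tx":0.07,"ty":0.7,"tz":-0.05,"wx":0,"wy":0,"wz":0},{"gripper":10,"tx":0.08,"ty":0.8,"tz":-0.07,"wx":0,"wy":0,"wz":0}]' 40
```

```text
clock: 23.5
tcp_pos: [0.4355, 0.0909, 0.105]
ee_rot: [[0.097, 0.995, -0.0], [0.995, -0.097, -0.002], [-0.002, -0.0, -1.0]]
ft_force: [-2.4, -2.6, 4.7]
grip_width: 0.0196
grasp_force: 39.4
```

```bash
python3 -m handwheel '[{"gripper":10,"tx":0.01,"ty":0.14,"tz":-0.04,"wx":0,"wy":0,"wz":0},{"gripper":10,"tx":0.03,"ty":0.28,"tz":-0.09,"wx":0,"wy":0,"wz":0},{"gripper":10,"tx":0.04,"ty":0.42,"tz":-0.14,"wx":0,"wy":0,"wz":0},{"gripper":10,"tx":0.06,"ty":0.57,"tz":-0.21,"wx":0,"wy":0,"wz":0},{"gripper":10,"tx":0.07,"ty":0.72,"tz":-0.29,"wx":0,"wy":0,"wz":0},{"gripper":10,"tx":0.08,"ty":0.86,"tz":-0.37,"wx":0,"wy":0,"wz":0},{"gripper":10,"tx":0.09,"ty":1,"tz":-0.47,"wx":0,"wy":0,"wz":0},{"gripper":10,"tx":0.11,"ty":1.14,"tz":-0.58,"wx":0,"wy":0,"wz":0}]' 40
python3 -c "
from h import *
barscan('scene')" | awk '$1>-0.3 && $1<1.2'
```

```text
clock: 24.5
tcp_pos: [0.439, 0.1259, 0.0876]
ee_rot: [[0.097, 0.995, 0.0], [0.995, -0.097, -0.001], [-0.001, 0.0, -1.0]]
ft_force: [-2.4, -1.7, 5.2]
grip_width: 0.0198
grasp_force: 41.3
-0.2 [' 93/73', ' 97/78', '104/83', '101/81', ' 95/74', ' 91/73']
-0.1 [' 93/74', ' 99/78', '103/82', ' 99/78', ' 94/75', ' 92/73']
-0.0 [' 93/75', ' 98/77', '104/83', '100/80', ' 95/76', ' 92/74']
0.1 [' 92/74', ' 97/78', '105/84', '102/81', ' 95/75', ' 92/73']
0.2 [' 93/74', ' 96/77', '105/85', '102/81', ' 95/76', ' 87/68']
0.3 [' 94/74', ' 94/76', '107/86', '103/82', ' 93/70', ' 58/42']
0.4 [' 84/43', ' 93/73', '103/83', ' 33/ 4', ' 45/ 1', ' 89/ 2']
0.5 [' 82/ 3', ' 78/ 9', ' 24/10', ' 42/ 4', ' 84/ 1', ' 31/ 6']
0.6 [' 82/ 3', ' 83/ 3', ' 27/ 8', ' 34/ 6', ' 37/ 3', ' 29/ 4']
0.7 [' 78/15', ' 79/31', ' 39/ 5', ' 25/ 9', ' 29/ 7', ' 98/79']
0.8 [' 93/68', ' 88/61', ' 27/ 8', ' 26/10', ' 43/ 4', '103/82']
0.9 [' 96/76', ' 67/12', ' 31/ 7', ' 80/ 2', ' 92/73', '106/85']
1.0 [' 96/77', ' 34/ 6', ' 33/ 7', ' 95/76', ' 94/75', ' 99/79']
1.1 [' 97/76', ' 80/52', ' 78/ 2', ' 92/73', ' 91/72', ' 92/73']
```

```bash
python3 -m handwheel '[{"gripper":10,"tx":0.01,"ty":0.11,"tz":-0.1,"wx":0,"wy":0,"wz":0},{"gripper":10,"tx":0.02,"ty":0.22,"tz":-0.19,"wx":0,"wy":0,"wz":0},{"gripper":10,"tx":0.02,"ty":0.22,"tz":-0.19,"wx":0,"wy":0,"wz":0},{"gripper":60,"tx":0.02,"ty":0.22,"tz":-0.19,"wx":0,"wy":0,"wz":0},{"gripper":60,"tx":0.02,"ty":0.22,"tz":-0.19,"wx":0,"wy":0,"wz":0},{"gripper":60,"tx":0.02,"ty":0.22,"tz":1,"wx":0,"wy":0,"wz":0},{"gripper":60,"tx":0.02,"ty":0.22,"tz":2.5,"wx":0,"wy":0,"wz":0},{"gripper":60,"tx":0.02,"ty":0.22,"tz":4.5,"wx":0,"wy":0,"wz":0}]' 40
python3 -m handwheel '[{"gripper":75,"tx":0,"ty":0,"tz":0.4,"wx":0,"wy":0,"wz":-1},{"gripper":75,"tx":1,"ty":-0.6,"tz":0.4,"wx":0,"wy":0,"wz":-2},{"gripper":75,"tx":2,"ty":-1.2,"tz":0.4,"wx":0,"wy":0,"wz":-3},{"gripper":75,"tx":3,"ty":-1.8,"tz":0.4,"wx":0,"wy":0,"wz":-4},{"gripper":75,"tx":4,"ty":-2.4,"tz":0.4,"wx":0,"wy":0,"wz":-4.9},{"gripper":75,"tx":4,"ty":-2.4,"tz":0.4,"wx":0,"wy":0,"wz":-4.9},{"gripper":75,"tx":4,"ty":-2.4,"tz":0.4,"wx":0,"wy":0,"wz":-4.9},{"gripper":75,"tx":4,"ty":-2.4,"tz":0.4,"wx":0,"wy":0,"wz":-4.9}]' 40
python3 - <<'E'
from h import *
barscan('scene')
s=snapshot("wrist");o=get_obs();print(o["tcp_pos"],o["ee_rot"][:,1],proj(s,fw(0,0,.178)))
cv2.imwrite("pics/w10.png",s["color"])
E
```

```text
clock: 25.55
tcp_pos: [0.4385, 0.1326, 0.2229]
ee_rot: [[0.096, 0.995, -0.002], [0.995, -0.096, -0.0], [-0.0, -0.002, -1.0]]
ft_force: [1.3, 1.4, -0.2]
grip_width: 0.0514
grasp_force: 0.0
clock: 26.55
tcp_pos: [0.5587, 0.0618, 0.2343]
ee_rot: [[0.499, 0.867, -0.0], [0.867, -0.499, 0.0], [0.0, -0.001, -1.0]]
ft_force: [0.7, 1.0, -0.3]
grip_width: 0.0644
grasp_force: 0.0
-0.9 [' 93/74', ' 93/73', ' 93/73', ' 96/ 2', ' 68/ 2', ' 34/ 7']
-0.8 [' 91/72', ' 92/73', ' 96/76', ' 96/74', '107/ 2', ' 34/ 5']
-0.7 [' 93/72', ' 93/74', '101/80', '103/81', '104/82', ' 34/ 5']
-0.6 [' 94/73', ' 94/74', '103/82', '103/82', '102/81', ' 30/ 7']
-0.5 [' 94/74', ' 95/74', '105/85', '103/81', '103/82', ' 71/55']
-0.4 [' 94/74', ' 96/76', '105/84', '103/82', ' 96/77', ' 83/66']
-0.3 [' 94/74', ' 97/77', '106/84', '103/83', ' 94/75', ' 92/72']
-0.2 [' 93/74', ' 97/78', '105/84', '102/81', ' 94/75', ' 86/67']
-0.1 [' 93/74', ' 99/79', '104/82', '100/78', ' 95/76', ' 21/ 9']
-0.0 [' 93/75', ' 98/78', '104/83', '101/80', ' 96/75', ' 87/12']
0.1 [' 93/73', ' 97/79', '106/84', '102/81', ' 95/76', ' 93/74']
0.2
[... 254 characters left out ...]
']
0.6 ['105/ 3', ' 94/34', ' 99/42', '100/73', '118/ 6', ' 98/78']
0.7 ['100/ 4', '102/ 3', '100/ 3', ' 94/ 3', '159/ 4', ' 99/79']
0.8 [' 83/ 3', ' 86/ 4', ' 78/24', '102/ 3', '148/ 4', '103/82']
0.9 [' 90/58', ' 93/72', ' 95/77', ' 93/74', ' 98/78', '108/85']
1.0 [' 98/76', ' 95/75', ' 91/72', ' 96/76', ' 94/75', '100/79']
1.1 [' 98/76', ' 97/77', ' 96/77', ' 93/74', ' 92/73', ' 94/74']
1.2 [' 95/76', ' 96/76', ' 97/77', ' 98/77', ' 97/77', ' 93/73']
1.3 [' 95/76', ' 95/76', ' 96/75', ' 96/77', ' 97/78', ' 98/77']
1.4 [' 97/76', ' 96/77', ' 97/77', ' 96/76', ' 96/76', ' 96/75']
[0.55898607 0.06145478 0.23437058] [ 8.66368952e-01 -4.99404483e-01 -1.94176647e-05] [318.83458974 248.2965623 ]
```

View pics/w10.png

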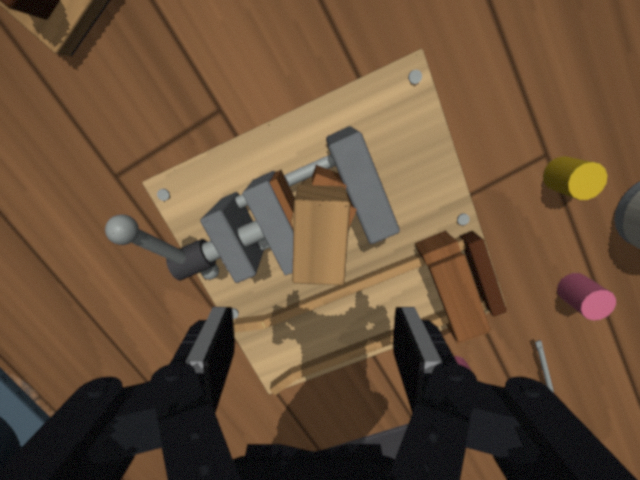

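```bash
python3 - <<'E'
from h import *
s=snapshot("wrist")
c=[plane(s,p,.178)[:2] for p in((298,195),(351,198),(346,285),(293,283))]
print(np.mean(c,0)); 
for a,b in((0,3),(1,2),(0,1)):d=c[a]-c[b];print(np.linalg.norm(d),np.degrees(np.arctan2(d[1],d[0])))
E
```

```text
[0.56437489 0.06200445]
0.057714213739876986 56.127445231796564
0.05719352702012828 58.65048520815924
0.03154704876715749 146.74999802694305
```

```bash
python3 -m handwheel '[{"gripper":75,"tx":0.13,"ty":0,"tz":-1,"wx":0,"wy":0,"wz":0},{"gripper":75,"tx":0.13,"ty":0,"tz":-2,"wx":0,"wy":0,"wz":0},{"gripper":75,"tx":0.13,"ty":0,"tz":-3,"wx":0,"wy":0,"wz":0},{"gripper":75,"tx":0.13,"ty":0,"tz":-4,"wx":0,"wy":0,"wz":0},{"gripper":75,"tx":0.13,"ty":0,"tz":-4,"wx":0,"wy":0,"wz":0},{"gripper":10,"tx":0.13,"ty":0,"tz":-4,"wx":0,"wy":0,"wz":0},{"gripper":10,"tx":0.13,"ty":0,"tz":-4,"wx":0,"wy":0,"wz":0},{"gripper":10,"tx":0.13,"ty":0,"tz":-4,"wx":0,"wy":0,"wz":0}]' 30
python3 -m handwheel '[{"gripper":10,"tx":0,"ty":0,"tz":0,"wx":0,"wy":0,"wz":0},{"gripper":10,"tx":0,"ty":0,"tz":0,"wx":0,"wy":0,"wz":0},{"gripper":10,"tx":0,"ty":0,"tz":0,"wx":0,"wy":0,"wz":-1},{"gripper":10,"tx":0,"ty":0,"tz":0,"wx":0,"wy":0,"wz":-2},{"gripper":10,"tx":0,"ty":0,"tz":0,"wx":0,"wy":0,"wz":-3},{"gripper":10,"tx":0,"ty":0,"tz":0,"wx":0,"wy":0,"wz":-4},{"gripper":10,"tx":0,"ty":0,"tz":0,"wx":0,"wy":0,"wz":-5},{"gripper":10,"tx":0,"ty":0,"tz":0,"wx":0,"wy":0,"wz":-6}]' 30
```

```text
clock: 27.7
tcp_pos: [0.5641, 0.0614, 0.1158]
ee_rot: [[0.5, 0.866, 0.002], [0.866, -0.5, 0.001], [0.001, 0.001, -1.0]]
ft_force: [-2.3, 1.2, 8.0]
grip_width: 0.0341
grasp_force: 29.8
clock: 28.7
tcp_pos: [0.5637, 0.0617, 0.1158]
ee_rot: [[0.867, 0.498, 0.001], [0.498, -0.867, 0.001], [0.001, -0.0, -1.0]]
ft_force: [-4.6, 0.6, 8.1]
grip_width: 0.0338
grasp_force: 28.7
```

```bash
python3 -m handwheel '[{"gripper":10,"tx":0,"ty":0,"tz":0,"wx":0,"wy":0,"wz":-1},{"gripper":10,"tx":0,"ty":0,"tz":0,"wx":0,"wy":0,"wz":-2},{"gripper":10,"tx":0,"ty":0,"tz":0,"wx":0,"wy":0,"wz":-3},{"gripper":10,"tx":0,"ty":0,"tz":0,"wx":0,"wy":0,"wz":-4},{"gripper":10,"tx":0,"ty":0,"tz":0,"wx":0,"wy":0,"wz":-5},{"gripper":10,"tx":0,"ty":0,"tz":0,"wx":0,"wy":0,"wz":-6},{"gripper":10,"tx":0,"ty":0,"tz":0,"wx":0,"wy":0,"wz":-7.1},{"gripper":10,"tx":0,"ty":0,"tz":0,"wx":0,"wy":0,"wz":-7.1}]' 30
python3 -m handwheel '[{"gripper":10,"tx":0,"ty":0,"tz":0,"wx":0,"wy":0,"wz":0},{"gripper":75,"tx":0,"ty":0,"tz":0,"wx":0,"wy":0,"wz":0},{"gripper":75,"tx":0,"ty":0,"tz":0,"wx":0,"wy":0,"wz":0},{"gripper":75,"tx":0,"ty":0,"tz":0.5,"wx":0,"wy":0,"wz":0},{"gripper":75,"tx":0,"ty":0,"tz":1.5,"wx":0,"wy":0,"wz":0},{"gripper":75,"tx":0,"ty":0,"tz":3,"wx":0,"wy":0,"wz":0},{"gripper":75,"tx":0,"ty":0,"tz":4,"wx":0,"wy":0,"wz":0},{"gripper":75,"tx":0,"ty":0,"tz":4,"wx":0,"wy":0,"wz":0}]' 30
python3 - <<'E'
from h import *
s=snapshot("wrist");cv2.imwrite("pics/w11.png",s["color"])
u=proj(s,fw(0,0,.178)).astype(int);print(u)
g=cv2.cvtColor(s["color"],cv2.COLOR_BGR2HSV)[u[1]-80:u[1]+80,u[0]-80:u[0]+80]
print(g[::16,::16].reshape(-1,3)[40:60].tolist())
e=cv2.Canny(cv2.GaussianBlur(s["color"],(3,3),0)[u[1]-70:u[1]+70,u[0]-70:u[0]+70],40,120)
L=cv2.HoughLinesP(e,1,np.pi/360,25,minLineLength=30,maxLineGap=4)
for x1,y1,x2,y2 in L[:,0]:
    a=plane(s,(x1+u[0]-70,y1+u[1]-70),.178);b=plane(s,(x2+u[0]-70,y2+u[1]-70),.178);d=(b-a)
    an=(np.degrees(np.arctan2(d[1],d[0])-YAW)+90)%180-90
    print(round(an,1),round(np.linalg.norm(d),3),np.round(wf(a)[:2],3),np.round(wf(b)[:2],3))
E
```

```text
clock: 29.7
tcp_pos: [0.5635, 0.0616, 0.1158]
ee_rot: [[0.995, -0.097, 0.001], [-0.097, -0.995, 0.001], [0.001, -0.001, -1.0]]
ft_force: [-4.5, 0.5, 8.3]
grip_width: 0.0339
grasp_force: 30.2
clock: 30.7
tcp_pos: [0.5655, 0.061, 0.2378]
ee_rot: [[0.995, -0.097, 0.006], [-0.097, -0.995, 0.001], [0.006, -0.002, -1.0]]
ft_force: [-0.0, 0.0, 0.2]
grip_width: 0.0643
grasp_force: 0.0
[317 251]
[[15, 131, 132], [18, 97, 182], [18, 101, 177], [16, 135, 108], [16, 124, 160], [16, 122, 165], [16, 122, 177], [14, 170, 54], [17, 99, 103], [18, 103, 102], [13, 140, 126], [18, 100, 184], [100, 6, 118], [14, 56, 131], [17, 125, 155], [17, 123, 166], [17, 123, 147], [100, 11, 70], [17, 95, 172], [18, 100, 143]]
-90.0 0.029 [0.044 0.017] [ 0.044 -0.011]
-90.0 0.02 [-0.026  0.02 ] [-0.026 -0.001]
-90.0 0.022 [-0.028 -0.   ] [-0.028 -0.022]
-0.6 0.019 [ 0.008 -0.013] [ 0.027 -0.013]
-90.0 0.021 [-0.028  0.026] [-0.028  0.005]
```

```bash
python3 -m handwheel '[{"gripper":55,"tx":-0.5,"ty":0.3,"tz":0,"wx":0,"wy":0,"wz":2},{"gripper":55,"tx":-1,"ty":0.6,"tz":0,"wx":0,"wy":0,"wz":4},{"gripper":55,"tx":-1.5,"ty":0.9,"tz":0,"wx":0,"wy":0,"wz":6},{"gripper":55,"tx":-2,"ty":1.2,"tz":0,"wx":0,"wy":0,"wz":8},{"gripper":55,"tx":-2.6,"ty":1.5,"tz":0,"wx":0,"wy":0,"wz":10},{"gripper":55,"tx":-3.2,"ty":1.8,"tz":0,"wx":0,"wy":0,"wz":12},{"gripper":55,"tx":-3.8,"ty":2.1,"tz":0,"wx":0,"wy":0,"wz":14},{"gripper":55,"tx":-4.17,"ty":2.32,"tz":0,"wx":0,"wy":0,"wz":16}]' 30
python3 -m handwheel '[{"gripper":55,"tx":0,"ty":0,"tz":0,"wx":0,"wy":0,"wz":2},{"gripper":55,"tx":0,"ty":0,"tz":0,"wx":0,"wy":0,"wz":2},{"gripper":55,"tx":0,"ty":0,"tz":-1.3,"wx":0,"wy":0,"wz":2},{"gripper":55,"tx":0,"ty":0,"tz":-2.6,"wx":0,"wy":0,"wz":2},{"gripper":55,"tx":0,"ty":0,"tz":-4,"wx":0,"wy":0,"wz":2},{"gripper":55,"tx":0,"ty":0,"tz":-4.4,"wx":0,"wy":0,"wz":2},{"gripper":55,"tx":0,"ty":0,"tz":-4.4,"wx":0,"wy":0,"wz":2},{"gripper":55,"tx":0,"ty":0,"tz":-4.4,"wx":0,"wy":0,"wz":2}]' 30
python3 - <<'E'
from h import *
s=snapshot("wrist");o=get_obs();print(o["tcp_pos"],o["ft_force"],o["grip_width"])
print([proj(s,o["tcp_pos"]+[0,0,d]) for d in(.03,.045,.06)],proj(s,ball(.73)))
g=cv2.cvtColor(s["color"],cv2.COLOR_BGR2GRAY)[250:430,220:410]
print(cv2.HoughCircles(cv2.GaussianBlur(g,(5,5),0),cv2.HOUGH_GRADIENT,1,100,param1=80,param2=15,minRadius=18,maxRadius=35))
E
```

```text
clock: 31.75
tcp_pos: [0.4367, 0.1304, 0.2333]
ee_rot: [[0.262, 0.965, -0.002], [0.965, -0.262, -0.001], [-0.001, -0.002, -1.0]]
ft_force: [0.4, 0.1, 0.5]
grip_width: 0.0471
grasp_force: 0.0
clock: 32.75
tcp_pos: [0.4395, 0.1308, 0.1035]
ee_rot: [[0.097, 0.995, 0.002], [0.995, -0.097, 0.001], [0.001, 0.002, -1.0]]
ft_force: [-0.5, 0.0, 0.6]
grip_width: 0.0469
grasp_force: 0.0
[0.43949726 0.13078785 0.10353697] [0.41306987 0.0401896  0.64480265] 0.047185649507278944
[array([315.56313478, 320.98322431]), array([315.85204559, 342.08690722]), array([316.20274061, 367.70365882])] [308.95774106 332.98204075]
[[[94.5 82.5 25.2]]]
```

```bash
python3 -m handwheel '[{"gripper":55,"tx":0,"ty":-0.06,"tz":-0.3,"wx":0,"wy":0,"wz":0},{"gripper":55,"tx":0,"ty":-0.06,"tz":-0.6,"wx":0,"wy":0,"wz":0},{"gripper":55,"tx":0,"ty":-0.06,"tz":-0.6,"wx":0,"wy":0,"wz":0},{"gripper":10,"tx":0,"ty":-0.06,"tz":-0.6,"wx":0,"wy":0,"wz":0},{"gripper":10,"tx":0,"ty":-0.06,"tz":-0.6,"wx":0,"wy":0,"wz":0},{"gripper":10,"tx":0,"ty":-0.06,"tz":-0.6,"wx":0,"wy":0,"wz":0},{"gripper":10,"tx":0,"ty":-0.06,"tz":-0.6,"wx":0,"wy":0,"wz":0},{"gripper":10,"tx":0,"ty":-0.06,"tz":-0.6,"wx":0,"wy":0,"wz":0}]' 40
```

```text
clock: 33.8
tcp_pos: [0.4392, 0.1287, 0.0845]
ee_rot: [[0.097, 0.995, 0.002], [0.995, -0.097, 0.0], [0.001, 0.002, -1.0]]
ft_force: [5.3, -0.0, -0.2]
grip_width: 0.0197
grasp_force: 39.1
```

```bash
python3 -m handwheel '[{"gripper":10,"tx":-0.02,"ty":-0.17,"tz":0.14,"wx":0,"wy":0,"wz":0},{"gripper":10,"tx":-0.03,"ty":-0.33,"tz":0.26,"wx":0,"wy":0,"wz":0},{"gripper":10,"tx":-0.05,"ty":-0.5,"tz":0.36,"wx":0,"wy":0,"wz":0},{"gripper":10,"tx":-0.06,"ty":-0.67,"tz":0.45,"wx":0,"wy":0,"wz":0},{"gripper":10,"tx":-0.08,"ty":-0.87,"tz":0.54,"wx":0,"wy":0,"wz":0},{"gripper":10,"tx":-0.1,"ty":-1.07,"tz":0.61,"wx":0,"wy":0,"wz":0},{"gripper":10,"tx":-0.12,"ty":-1.27,"tz":0.67,"wx":0,"wy":0,"wz":0},{"gripper":10,"tx":-0.14,"ty":-1.48,"tz":0.7,"wx":0,"wy":0,"wz":0}]' 40
```

```text
clock: 34.8
tcp_pos: [0.4351, 0.0861, 0.1056]
ee_rot: [[0.095, 0.995, 0.002], [0.995, -0.095, 0.003], [0.003, 0.002, -1.0]]
ft_force: [5.1, 5.8, -0.5]
grip_width: 0.0196
grasp_force: 39.4
```

```bash
python3 -m handwheel '[{"gripper":10,"tx":-0.02,"ty":-0.2,"tz":0.02,"wx":0,"wy":0,"wz":0},{"gripper":10,"tx":-0.04,"ty":-0.39,"tz":0.03,"wx":0,"wy":0,"wz":0},{"gripper":10,"tx":-0.06,"ty":-0.59,"tz":0.03,"wx":0,"wy":0,"wz":0},{"gripper":10,"tx":-0.08,"ty":-0.79,"tz":0.01,"wx":0,"wy":0,"wz":0},{"gripper":10,"tx":-0.1,"ty":-0.98,"tz":-0.02,"wx":0,"wy":0,"wz":0},{"gripper":10,"tx":-0.11,"ty":-1.18,"tz":-0.07,"wx":0,"wy":0,"wz":0},{"gripper":10,"tx":-0.13,"ty":-1.35,"tz":-0.12,"wx":0,"wy":0,"wz":0},{"gripper":10,"tx":-0.15,"ty":-1.52,"tz":-0.19,"wx":0,"wy":0,"wz":0}]' 40
```

```text
clock: 35.8
tcp_pos: [0.4306, 0.04, 0.1003]
ee_rot: [[0.095, 0.995, 0.002], [0.995, -0.095, 0.002], [0.002, 0.002, -1.0]]
ft_force: [1.0, 2.4, 7.6]
grip_width: 0.0192
grasp_force: 38.6
```

```bash
python3 -m handwheel '[{"gripper":10,"tx":-0.01,"ty":-0.15,"tz":-0.09,"wx":0,"wy":0,"wz":0},{"gripper":10,"tx":-0.03,"ty":-0.3,"tz":-0.19,"wx":0,"wy":0,"wz":0},{"gripper":10,"tx":-0.04,"ty":-0.45,"tz":-0.29,"wx":0,"wy":0,"wz":0},{"gripper":10,"tx":-0.06,"ty":-0.59,"tz":-0.39,"wx":0,"wy":0,"wz":0},{"gripper":10,"tx":-0.07,"ty":-0.72,"tz":-0.49,"wx":0,"wy":0,"wz":0},{"gripper":10,"tx":-0.08,"ty":-0.85,"tz":-0.61,"wx":0,"wy":0,"wz":0},{"gripper":10,"tx":-0.09,"ty":-0.96,"tz":-0.73,"wx":0,"wy":0,"wz":0},{"gripper":10,"tx":-0.1,"ty":-1.02,"tz":-0.79,"wx":0,"wy":0,"wz":0}]' 40
python3 -c "
from h import *
barscan('scene')" | awk '$1<-0.2'
```

```text
clock: 36.8
tcp_pos: [0.4263, 0.0078, 0.0754]
ee_rot: [[0.097, 0.995, -0.001], [0.995, -0.097, -0.0], [-0.0, -0.001, -1.0]]
ft_force: [0.3, -0.5, 1.4]
grip_width: 0.0082
grasp_force: 0.0
-0.9 [' 92/73', ' 92/72', ' 92/73', ' 87/ 2', ' 36/ 7', ' 73/ 2']
-0.8 [' 90/71', ' 91/71', ' 95/74', ' 38/ 6', ' 31/ 8', ' 70/ 2']
-0.7 [' 91/72', ' 92/72', '100/79', '102/80', ' 61/12', ' 28/ 7']
-0.6 [' 83/52', ' 92/73', '102/81', '102/80', '102/80', ' 28/ 6']
-0.5 [' 80/14', ' 86/50', '100/76', ' 83/12', ' 90/58', ' 28/ 5']
-0.4 ['100/ 4', '108/ 4', ' 99/ 4', '116/ 4', '157/ 5', ' 82/64']
-0.3 ['136/ 3', '137/ 4', '138/ 4', '108/ 7', '168/ 5', ' 91/71']
```

```bash
python3 -m handwheel '[{"gripper":5,"tx":0,"ty":0,"tz":2,"wx":0,"wy":0,"wz":0},{"gripper":0,"tx":0,"ty":0,"tz":4,"wx":0,"wy":0,"wz":0},{"gripper":0,"tx":0.1,"ty":1.2,"tz":4,"wx":0,"wy":0,"wz":0},{"gripper":0,"tx":0.22,"ty":2.4,"tz":4,"wx":0,"wy":0,"wz":0},{"gripper":0,"tx":0.22,"ty":2.4,"tz":4,"wx":0,"wy":0,"wz":0},{"gripper":0,"tx":0.22,"ty":2.4,"tz":2.5,"wx":0,"wy":0,"wz":0},{"gripper":0,"tx":0.22,"ty":2.4,"tz":1,"wx":0,"wy":0,"wz":0},{"gripper":0,"tx":0.22,"ty":2.4,"tz":1,"wx":0,"wy":0,"wz":0}]' 40
python3 -m handwheel '[{"gripper":0,"tx":-0.03,"ty":-0.25,"tz":0,"wx":0,"wy":0,"wz":0},{"gripper":0,"tx":-0.05,"ty":-0.5,"tz":-0.05,"wx":0,"wy":0,"wz":0},{"gripper":0,"tx":-0.07,"ty":-0.7,"tz":-0.1,"wx":0,"wy":0,"wz":0},{"gripper":0,"tx":-0.09,"ty":-0.9,"tz":-0.2,"wx":0,"wy":0,"wz":0},{"gripper":0,"tx":-0.1,"ty":-1.05,"tz":-0.3,"wx":0,"wy":0,"wz":0},{"gripper":0,"tx":-0.11,"ty":-1.15,"tz":-0.4,"wx":0,"wy":0,"wz":0},{"gripper":0,"tx":-0.11,"ty":-1.15,"tz":-0.4,"wx":0,"wy":0,"wz":0},{"gripper":0,"tx":-0.11,"ty":-1.15,"tz":-0.4,"wx":0,"wy":0,"wz":0}]' 40
python3 -c "
from h import *
barscan('scene')" | awk '$1<0.3'
```

```text
clock: 37.85
tcp_pos: [0.4303, 0.0786, 0.1036]
ee_rot: [[0.097, 0.995, -0.007], [0.995, -0.097, -0.002], [-0.002, -0.007, -1.0]]
ft_force: [-0.5, -0.2, 0.5]
grip_width: 0.0004
grasp_force: 0.0
clock: 38.85
tcp_pos: [0.4298, 0.0448, 0.0937]
ee_rot: [[0.097, 0.995, -0.0], [0.995, -0.097, -0.001], [-0.001, -0.0, -1.0]]
ft_force: [0.5, 0.5, 1.6]
grip_width: 0.0002
grasp_force: 0.6
-0.9 ['101/ 5', ' 81/44', ' 82/40', ' 76/ 8', ' 83/ 4', '100/79']
-0.8 ['128/ 4', ' 92/ 3', ' 94/ 4', ' 84/ 4', ' 97/ 3', '102/82']
-0.7 ['158/ 5', ' 91/ 3', ' 60/ 4', ' 84/11', ' 86/ 3', ' 97/77']
-0.6 ['154/ 6', ' 76/ 9', ' 29/ 8', ' 85/53', ' 29/ 8', ' 71/42']
-0.5 ['121/36', ' 83/25', ' 31/ 7', ' 24/ 9', ' 28/ 8', ' 75/11']
-0.4 [' 92/73', ' 89/47', ' 39/ 5', ' 31/ 7', ' 30/ 6', ' 76/ 2']
-0.3 [' 92/72', ' 95/77', ' 80/ 9', ' 66/ 2', ' 29/ 7', ' 25/ 5']
-0.2 [' 91/73', ' 96/77', '102/83', ' 99/67', ' 63/15', ' 27/ 6']
-0.1 [' 92/72', ' 98/78', '102/81', ' 98/78', ' 93/75', ' 92/72']
-0.0 [' 93/73', ' 96/77', '102/83', ' 99/79', ' 94/74', ' 91/73']
0.1 [' 92/72', ' 95/77', '104/82', '101/79', ' 94/74', ' 91/73']
0.2 [' 92/73', ' 96/76', '104/83', '102/80', ' 94/75', ' 85/67']
```

```bash
python3 -m handwheel '[{"gripper":0,"tx":0,"ty":0.5,"tz":0,"wx":0,"wy":0,"wz":0},{"gripper":0,"tx":0,"ty":0.5,"tz":1.5,"wx":0,"wy":0,"wz":0},{"gripper":0,"tx":0,"ty":0.5,"tz":3,"wx":0,"wy":0,"wz":0},{"gripper":10,"tx":0,"ty":1.5,"tz":4,"wx":0,"wy":0,"wz":-2},{"gripper":60,"tx":0,"ty":3,"tz":4,"wx":0,"wy":0,"wz":-4},{"gripper":60,"tx":0,"ty":4.5,"tz":4,"wx":0,"wy":0,"wz":-6},{"gripper":60,"tx":0,"ty":6,"tz":4,"wx":0,"wy":0,"wz":-8},{"gripper":60,"tx":0,"ty":7.5,"tz":4,"wx":0,"wy":0,"wz":-10}]' 40
python3 -m handwheel '[{"gripper":60,"tx":0.37,"ty":1.7,"tz":0,"wx":0,"wy":0,"wz":-2},{"gripper":60,"tx":0.37,"ty":1.7,"tz":0,"wx":0,"wy":0,"wz":-4},{"gripper":60,"tx":0.37,"ty":1.7,"tz":0,"wx":0,"wy":0,"wz":-4},{"gripper":60,"tx":0.37,"ty":1.7,"tz":0,"wx":0,"wy":0,"wz":-4},{"gripper":60,"tx":0.37,"ty":1.7,"tz":0,"wx":0,"wy":0,"wz":-4},{"gripper":60,"tx":0.37,"ty":1.7,"tz":0,"wx":0,"wy":0,"wz":-4},{"gripper":60,"tx":0.37,"ty":1.7,"tz":0,"wx":0,"wy":0,"wz":-4},{"gripper":60,"tx":0.37,"ty":1.7,"tz":0,"wx":0,"wy":0,"wz":-4}]' 80
python3 - <<'E'
from h import *
barscan('scene')
s=snapshot("wrist");o=get_obs();print(o["tcp_pos"],o["ee_rot"][:,0])
t=snapshot("top")["color"][205:330,175:300]
print(proj(s,(.4405,.3214,.072)))
cv2.imwrite("pics/w12.png",np.hstack([cv2.resize(s["color"],(440,330)),cv2.resize(t,(330,330),interpolation=cv2.INTER_CUBIC)]))
E
```

```text
clock: 39.9
tcp_pos: [0.4287, 0.2725, 0.2134]
ee_rot: [[0.827, 0.562, -0.001], [0.562, -0.827, -0.001], [-0.001, 0.0, -1.0]]
ft_force: [0.5, -0.7, 0.4]
grip_width: 0.0515
grasp_force: 0.0
clock: 40.9
tcp_pos: [0.4411, 0.3214, 0.2138]
ee_rot: [[0.968, 0.25, 0.0], [0.25, -0.968, 0.0], [0.0, -0.0, -1.0]]
ft_force: [0.5, -0.9, -0.2]
grip_width: 0.0511
grasp_force: 0.0
-0.9 ['101/ 4', ' 60/24', ' 66/21', ' 81/ 6', ' 99/ 4', ' 60/47']
-0.8 ['130/ 4', '136/ 4', '143/ 5', '120/ 4', '148/ 5', ' 61/47']
-0.7 ['161/ 5', '163/ 4', '154/ 6', '133/ 5', '169/ 5', ' 58/46']
-0.6 ['154/ 4', '122/11', ' 71/39', ' 58/45', '122/ 8', ' 55/43']
-0.5 ['108/14', ' 57/43', ' 63/48', ' 61/46', ' 61/46', ' 43/33']
-0.4 [' 56/44', ' 56/44', ' 62/48', ' 60/48', ' 57/45', ' 49/38']
-0.3 [' 57/43', ' 57/45', ' 62/48', ' 61/46', ' 55/44', ' 54/42']
-0.2 [' 56/42', ' 58/45', ' 61/48', ' 60/47', ' 56/44', ' 54/42']
-0.1 [' 55/43', ' 58/46', ' 61/46', ' 58/45', ' 55/43', ' 93/73']
-0.0 [' 57/43', ' 59/45', ' 61/47', ' 58/46', ' 55/44', ' 93/74']
0.1 [' 56/43', ' 59/45', ' 62/48', ' 60/47', ' 56/43', ' 93/74']
0.2 [' 5
[... 246 characters left out ...]
/76']
0.6 [' 54/42', ' 55/42', ' 59/45', ' 62/50', '103/82', ' 98/78']
0.7 [' 56/43', ' 56/44', ' 56/44', ' 59/47', '109/86', ' 98/79']
0.8 [' 57/43', ' 56/43', ' 55/42', ' 57/46', '104/82', '104/82']
0.9 [' 57/44', ' 54/43', ' 56/44', ' 54/43', ' 90/71', '108/86']
1.0 [' 58/45', ' 57/43', ' 54/41', ' 56/44', ' 56/43', '100/79']
1.1 [' 57/44', ' 58/44', ' 57/44', ' 56/43', ' 54/42', ' 93/73']
1.2 [' 57/44', ' 57/45', ' 58/44', ' 58/45', ' 57/45', ' 72/57']
1.3 [' 56/44', ' 57/43', ' 57/44', ' 57/44', ' 57/44', ' 58/45']
1.4 [' 58/44', ' 57/44', ' 58/44', ' 57/45', ' 57/44', ' 55/44']
[0.441046   0.32146024 0.21381129] [9.68301701e-01 2.49783537e-01 5.79220329e-06]
[313.87092265 210.54802767]
```

View pics/w12.png

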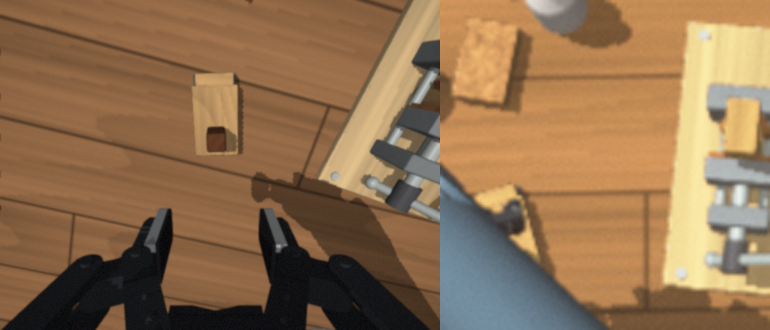

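```bash
python3 - <<'E'
from h import *
s=snapshot("wrist");k=640/440
print('handle',plane(s,(315.6,208),.072))
e=cv2.Canny(cv2.GaussianBlur(s["color"],(3,3),0)[90:240,250:380],40,120)
for x1,y1,x2,y2 in cv2.HoughLinesP(e,1,np.pi/720,25,minLineLength=30,maxLineGap=5)[:,0]:
    a=plane(s,(x1+250,y1+90),.026);b=plane(s,(x2+250,y2+90),.026)
    if a[0]>b[0]:a,b=b,a
    d=b-a;print(round(np.degrees(np.arctan2(d[1],d[0])),1),round(np.linalg.norm(d),3),np.round(a[:2],4),np.round(b[:2],4),(x1+250,y1+90,x2+250,y2+90))
E
```

```text
handle [0.44293506 0.32061275 0.072     ]
16.2 0.068 [0.4086 0.3418] [0.4739 0.3607] (np.int32(281), np.int32(152), np.int32(285), np.int32(224))
16.0 0.071 [0.4438 0.2919] [0.5117 0.3114] (np.int32(345), np.int32(124), np.int32(345), np.int32(202))
16.4 0.085 [0.4259 0.2788] [0.5078 0.3029] (np.int32(353), np.int32(223), np.int32(353), np.int32(131))
-89.1 0.041 [0.5192 0.3914] [0.5199 0.3499] (np.int32(258), np.int32(91), np.int32(305), np.int32(103))
-74.0 0.038 [0.4078 0.3406] [0.4184 0.3036] (np.int32(286), np.int32(225), np.int32(326), np.int32(224))
89.6 0.029 [0.5192 0.2824] [0.5195 0.3118] (np.int32(347), np.int32(115), np.int32(379), np.int32(124))
89.5 0.03 [0.5152 0.2811] [0.5154 0.3107] (np.int32(347), np.int32(120), np.int32(379), np.int32(129))
-74.0 0.037 [0.4158 0.3257] [0.4261 0.2898] (np.int32(303), np.int32(221), np.int32(342), np.int32(220))
```

```bash
python3 -m handwheel '[{"gripper":55,"tx":0.05,"ty":-0.02,"tz":-1.5,"wx":0,"wy":0,"wz":0.33},{"gripper":55,"tx":0.05,"ty":-0.02,"tz":-3,"wx":0,"wy":0,"wz":0.33},{"gripper":55,"tx":0.05,"ty":-0.02,"tz":-4.5,"wx":0,"wy":0,"wz":0.33},{"gripper":55,"tx":0.05,"ty":-0.02,"tz":-5.5,"wx":0,"wy":0,"wz":0.33},{"gripper":55,"tx":0.05,"ty":-0.02,"tz":-6,"wx":0,"wy":0,"wz":0.33},{"gripper":55,"tx":0.05,"ty":-0.02,"tz":-6.2,"wx":0,"wy":0,"wz":0.33},{"gripper":55,"tx":0.05,"ty":-0.02,"tz":-6.4,"wx":0,"wy":0,"wz":0.33},{"gripper":55,"tx":0.05,"ty":-0.02,"tz":-6.4,"wx":0,"wy":0,"wz":0.33}]' 80
python3 -m handwheel '[{"gripper":10,"tx":0,"ty":0,"tz":0,"wx":0,"wy":0,"wz":0},{"gripper":10,"tx":0,"ty":0,"tz":0,"wx":0,"wy":0,"wz":0},{"gripper":10,"tx":0,"ty":0,"tz":0,"wx":0,"wy":0,"wz":0},{"gripper":10,"tx":0,"ty":0,"tz":0,"wx":0,"wy":0,"wz":0},{"gripper":10,"tx":0,"ty":0,"tz":0,"wx":0,"wy":0,"wz":0},{"gripper":10,"tx":0,"ty":0,"tz":0,"wx":0,"wy":0,"wz":0},{"gripper":10,"tx":0,"ty":0,"tz":0,"wx":0,"wy":0,"wz":0},{"gripper":10,"tx":0,"ty":0,"tz":0,"wx":0,"wy":0,"wz":0}]' 80
```

```text
clock: 42.1
tcp_pos: [0.4429, 0.3211, 0.0223]
ee_rot: [[0.961, 0.277, 0.001], [0.277, -0.961, 0.0], [0.001, -0.0, -1.0]]
ft_force: [-0.1, -1.2, 0.2]
grip_width: 0.0469
grasp_force: 0.0
clock: 43.1
tcp_pos: [0.4429, 0.3214, 0.0227]
ee_rot: [[0.961, 0.278, 0.001], [0.278, -0.961, 0.001], [0.001, -0.0, -1.0]]
ft_force: [-2.2, -0.2, 5.8]
grip_width: 0.0223
grasp_force: 79.2
```

```bash
python3 -m handwheel '[{"gripper":10,"tx":0,"ty":0,"tz":0.3,"wx":0,"wy":0,"wz":0},{"gripper":10,"tx":0,"ty":0,"tz":0.8,"wx":0,"wy":0,"wz":0},{"gripper":10,"tx":0,"ty":0,"tz":1.6,"wx":0,"wy":0,"wz":0},{"gripper":10,"tx":0,"ty":0,"tz":2.6,"wx":0,"wy":0,"wz":0},{"gripper":10,"tx":0,"ty":0,"tz":3.6,"wx":0,"wy":0,"wz":0},{"gripper":10,"tx":0,"ty":0,"tz":4.6,"wx":0,"wy":0,"wz":0},{"gripper":10,"tx":0,"ty":0,"tz":5.6,"wx":0,"wy":0,"wz":0},{"gripper":10,"tx":0,"ty":0,"tz":6.6,"wx":0,"wy":0,"wz":0}]' 80
```

```text
clock: 44.1
tcp_pos: [0.4422, 0.3207, 0.2217]
ee_rot: [[0.961, 0.278, 0.0], [0.278, -0.961, 0.0], [0.0, -0.0, -1.0]]
ft_force: [-0.1, 0.3, -2.0]
grip_width: 0.0223
grasp_force: 78.6
```

```bash
python3 -m handwheel '[{"gripper":10,"tx":0,"ty":-0.5,"tz":0,"wx":0,"wy":0,"wz":0},{"gripper":10,"tx":0,"ty":-1.5,"tz":0,"wx":0,"wy":0,"wz":-0.5},{"gripper":10,"tx":-0.1,"ty":-2.7,"tz":0,"wx":0,"wy":0,"wz":-1},{"gripper":10,"tx":-0.2,"ty":-4,"tz":0,"wx":0,"wy":0,"wz":-1.5},{"gripper":10,"tx":-0.3,"ty":-5.3,"tz":0,"wx":0,"wy":0,"wz":-2},{"gripper":10,"tx":-0.4,"ty":-6.6,"tz":0,"wx":0,"wy":0,"wz":-2.5},{"gripper":10,"tx":-0.5,"ty":-7.8,"tz":0,"wx":0,"wy":0,"wz":-3},{"gripper":10,"tx":-0.6,"ty":-8.8,"tz":0,"wx":0,"wy":0,"wz":-3.5}]' 80
python3 -m handwheel '[{"gripper":10,"tx":-0.1,"ty":-1,"tz":0,"wx":0,"wy":0,"wz":-0.3},{"gripper":10,"tx":-0.2,"ty":-2,"tz":0,"wx":0,"wy":0,"wz":-0.6},{"gripper":10,"tx":-0.3,"ty":-3,"tz":0,"wx":0,"wy":0,"wz":-0.83},{"gripper":10,"tx":-0.4,"ty":-4,"tz":0,"wx":0,"wy":0,"wz":-0.83},{"gripper":10,"tx":-0.44,"ty":-4.45,"tz":0,"wx":0,"wy":0,"wz":-0.83},{"gripper":10,"tx":-0.44,"ty":-4.45,"tz":0,"wx":0,"wy":0,"wz":-0.83},{"gripper":10,"tx":-0.44,"ty":-4.45,"tz":0,"wx":0,"wy":0,"wz":-0.83},{"gripper":10,"tx":-0.44,"ty":-4.45,"tz":0,"wx":0,"wy":0,"wz":-0.83}]' 80
python3 - <<'E'
from h import *
s=snapshot("wrist");o=get_obs();print(o["tcp_pos"],o["ee_rot"][:,0],o["joint_pos"])
cv2.imwrite("pics/w13.png",s["color"])
e=cv2.Canny(cv2.GaussianBlur(s["color"],(3,3),0),40,120);e[320:]=0;e[:,:200]=0;e[:,440:]=0
z=o["tcp_pos"][2]-.0227+.026
for x1,y1,x2,y2 in cv2.HoughLinesP(e,1,np.pi/720,30,minLineLength=40,maxLineGap=5)[:,0]:
    a=plane(s,(x1,y1),z);b=plane(s,(x2,y2),z)
    if a[0]>b[0]:a,b=b,a
    d=b-a;an=np.degrees(np.arctan2(d[1],d[0])-YAW)
    print(round(an,1),round(np.linalg.norm(d),3),np.round(wf(a)[:2],4),np.round(wf(b)[:2],4),x1,y1,x2,y2)
E
```

```text
clock: 45.1
tcp_pos: [0.4228, 0.0542, 0.2189]
ee_rot: [[1.0, -0.027, -0.002], [-0.027, -1.0, -0.001], [-0.002, 0.001, -1.0]]
ft_force: [0.4, 0.1, -2.5]
grip_width: 0.0222
grasp_force: 78.8
clock: 46.1
tcp_pos: [0.4114, -0.0755, 0.2197]
ee_rot: [[0.996, -0.095, -0.0], [-0.095, -0.996, 0.0], [-0.0, -0.0, -1.0]]
ft_force: [0.5, 0.3, -2.0]
grip_width: 0.0224
grasp_force: 78.8
[ 0.41143074 -0.07569783  0.21976827] [ 9.95492027e-01 -9.48452471e-02 -5.13751765e-05] [ 0.14153733  0.11700144 -0.07216817  2.09055574  0.01019942  0.93440813
 -1.60198547]
0.9 0.017 [-0.052  -0.1766] [-0.0347 -0.1763] 383 104 385 57
0.1 0.036 [-0.0513 -0.168 ] [-0.0152 -0.168 ] 362 102 366 0
90.1 0.034 [-0.0551 -0.1702] [-0.0552 -0.1363] 284 112 367 112
90.1 0.023 [-0.0567 -0.1625] [-0.0568 -0.14  ] 293 116 348 116
0.5 0.032 [-0.054  -0.1746] [-0.0222 -0.1744] 378 109 382 21
-1.0 0.027 [-0.042  -0.1323] [-0.0153 -0.1328] 272 0 273 77
0.9 0.022 [-0.0479 -0.163 ] [-0.0263 -0.1627] 350 93 351 33
1.4 0.016 [-0.0471 -0.1702] [-0.0308 -0.1698] 368 91 369 46
0.1 0.022 [-0.0943 -0.1187] [-0.0721 -0.1186] 243 154 246 205
90.1 0.018 [-0.0658 -0.1982] [-0.0658 -0.1799] 389 139 433 139
95.5 0.03 [-0.1487 -0.2097] [-0.1515 -0.1801] 378 319 439 314
90.1 0.021 [-0.0988 -0.1189] [-0.0989 -0.098 ] 200 215 247 215
95.3 0.021 [-0.103  -0.1182] [-0.105  -0.0974] 200 228 246 224
95.3 0.02 [-0.0364 -0.1972] [-0.0383 -0.1773] 387 67 438 62
95.3 0.02 [-0.0382 -0.1974] [-0.0401 -0.1774] 387 72 438 67
84.3 0.017 [-0.0893 -0.1177] [-0.0876 -0.1003] 203 190 243 194
```

```bash
python3 -m handwheel '[{"gripper":10,"tx":0,"ty":-0.02,"tz":-1.2,"wx":0,"wy":0,"wz":0},{"gripper":10,"tx":0,"ty":-0.02,"tz":-2.6,"wx":0,"wy":0,"wz":0},{"gripper":10,"tx":0,"ty":-0.02,"tz":-4,"wx":0,"wy":0,"wz":0},{"gripper":10,"tx":0,"ty":-0.02,"tz":-4.8,"wx":0,"wy":0,"wz":0},{"gripper":10,"tx":0,"ty":-0.02,"tz":-5.2,"wx":0,"wy":0,"wz":0},{"gripper":10,"tx":0,"ty":-0.02,"tz":-5.3,"wx":0,"wy":0,"wz":0},{"gripper":10,"tx":0,"ty":-0.02,"tz":-5.3,"wx":0,"wy":0,"wz":0},{"gripper":10,"tx":0,"ty":-0.02,"tz":-5.3,"wx":0,"wy":0,"wz":0}]' 80
python3 -m handwheel '[{"gripper":10,"tx":0,"ty":0,"tz":-0.15,"wx":0,"wy":0,"wz":0},{"gripper":10,"tx":0,"ty":0,"tz":-0.3,"wx":0,"wy":0,"wz":0},{"gripper":10,"tx":0,"ty":0,"tz":-0.45,"wx":0,"wy":0,"wz":0},{"gripper":10,"tx":0,"ty":0,"tz":-0.6,"wx":0,"wy":0,"wz":0},{"gripper":10,"tx":0,"ty":0,"tz":-0.7,"wx":0,"wy":0,"wz":0},{"gripper":10,"tx":0,"ty":0,"tz":-0.7,"wx":0,"wy":0,"wz":0},{"gripper":10,"tx":0,"ty":0,"tz":-0.7,"wx":0,"wy":0,"wz":0},{"gripper":10,"tx":0,"ty":0,"tz":-0.7,"wx":0,"wy":0,"wz":0}]' 80
python3 - <<'E'
from h import *
s=snapshot("wrist");o=get_obs();print(o["tcp_pos"],wf(o["tcp_pos"]))
e=cv2.Canny(cv2.GaussianBlur(s["color"],(3,3),0),40,120);e[320:]=0;e[:,:200]=0;e[:,440:]=0
for x1,y1,x2,y2 in cv2.HoughLinesP(e,1,np.pi/720,30,minLineLength=40,maxLineGap=5)[:,0]:
  for z in(.041,.029):
    a=plane(s,(x1,y1),z);b=plane(s,(x2,y2),z)
    if a[0]>b[0]:a,b=b,a
    d=b-a;an=np.degrees(np.arctan2(d[1],d[0])-YAW)
    if abs(an)<20: print(z,round(an,1),round(np.linalg.norm(d),3),np.round(wf(a)[:2],4),np.round(wf(b)[:2],4),x1,y1,x2,y2)
E
```

```text
clock: 47.15
tcp_pos: [0.4121, -0.0773, 0.0616]
ee_rot: [[0.995, -0.097, 0.002], [-0.097, -0.995, -0.0], [0.002, 0.0, -1.0]]
ft_force: [0.3, 0.1, -2.2]
grip_width: 0.0224
grasp_force: 78.8
clock: 48.15
tcp_pos: [0.4114, -0.0772, 0.0399]
ee_rot: [[0.995, -0.096, 0.0], [-0.096, -0.995, -0.0], [0.0, 0.0, -1.0]]
ft_force: [0.0, 0.6, -2.5]
grip_width: 0.0224
grasp_force: 78.8
[ 0.41142146 -0.07719943  0.03990652] [-0.13521392 -0.1504272   0.03990652]
0.041 0.1 0.09 [-0.1078 -0.188 ] [-0.0182 -0.1879] 396 233 412 11
0.029 0.1 0.096 [-0.1118 -0.1907] [-0.0159 -0.1906] 396 233 412 11
0.041 -0.1 0.027 [-0.055  -0.1992] [-0.0282 -0.1993] 432 112 439 40
0.029 -0.1 0.029 [-0.0553 -0.2027] [-0.0266 -0.2028] 432 112 439 40
0.041 -0.4 0.098 [-0.1127 -0.1162] [-0.0146 -0.117 ] 226 0 240 243
0.029 -0.4 0.105 [-0.117  -0.1138] [-0.012  -0.1146] 226 0 240 243
0.041 -0.0 0.051 [-0.1299 -0.179 ] [-0.079 -0.179] 374 277 380 170
0.029 -0.0 0.055 [-0.1355 -0.1811] [-0.0809 -0.1811] 374 277 380 170
0.041 -0.0 0.039 [-0.0721 -0.1192] [-0.0329 -0.1192] 235 53 241 154
0.029 -0.0 0.042 [-0.0736 -0.117 ] [-0.0316 -0.117 ] 235 53 241 154
0.041 0.4 0.028 [-0.1006 -0.1201] [-0.073 -0.12 ] 243 156 247 218
0.029 0.4 0.03 [-0.1041 -0.118 ] [-0.0745 -0.1178] 243 156 247 218
0.041 -0.0 0.026 [-0.0527 -0.1792] [-0.0265 -0.1792] 384 106 388 35
0.029 -0.0 0.028 [-0.0528 -0.1813] [-0.0247 -0.1813] 384 106 388 35
0.041 -0.0 0.056 [-0.0709 -0.1773] [-0.0146 -0.1773] 377 151 385 0
0.029 -0.0 0.06 [-0.0723 -0.1792] [-0.012  -0.1793] 377 151 385 0
0.041 -0.0 0.04 [-0.0932 -0.199 ] [-0.0531 -0.199 ] 423 202 432 107
0.029 -0.0 0.043 [-0.0962 -0.2025] [-0.0532 -0.2025] 423 202 432 107
0.041 0.4 0.023 [-0.1237 -0.1203] [-0.1011 -0.1201] 247 219 250 265
0.029 0.4 0.024 [-0.1288 -0.1182] [-0.1046 -0.118 ] 247 219 250 265
```

```bash
python3 -m handwheel '[{"gripper":10,"tx":0.3,"ty":-0.03,"tz":-0.04,"wx":0,"wy":0,"wz":0},{"gripper":10,"tx":0.8,"ty":-0.08,"tz":-0.04,"wx":0,"wy":0,"wz":0},{"gripper":10,"tx":1.4,"ty":-0.14,"tz":-0.04,"wx":0,"wy":0,"wz":0},{"gripper":10,"tx":2,"ty":-0.19,"tz":-0.04,"wx":0,"wy":0,"wz":0},{"gripper":10,"tx":2.6,"ty":-0.25,"tz":-0.04,"wx":0,"wy":0,"wz":0},{"gripper":10,"tx":3.2,"ty":-0.31,"tz":-0.04,"wx":0,"wy":0,"wz":0},{"gripper":10,"tx":3.7,"ty":-0.36,"tz":-0.04,"wx":0,"wy":0,"wz":0},{"gripper":10,"tx":4,"ty":-0.39,"tz":-0.04,"wx":0,"wy":0,"wz":0}]' 80
python3 -m handwheel '[{"gripper":10,"tx":0.3,"ty":-0.03,"tz":0,"wx":0,"wy":0,"wz":0},{"gripper":10,"tx":0.6,"ty":-0.06,"tz":0,"wx":0,"wy":0,"wz":0},{"gripper":10,"tx":0.9,"ty":-0.09,"tz":0,"wx":0,"wy":0,"wz":0},{"gripper":10,"tx":1.1,"ty":-0.11,"tz":0,"wx":0,"wy":0,"wz":0},{"gripper":10,"tx":1.25,"ty":-0.12,"tz":0,"wx":0,"wy":0,"wz":0},{"gripper":10,"tx":1.4,"ty":-0.14,"tz":0,"wx":0,"wy":0,"wz":0},{"gripper":10,"tx":1.4,"ty":-0.14,"tz":0,"wx":0,"wy":0,"wz":0},{"gripper":10,"tx":1.4,"ty":-0.14,"tz":0,"wx":0,"wy":0,"wz":0}]' 80
```

```text
clock: 49.2
tcp_pos: [0.533, -0.089, 0.0386]
ee_rot: [[0.995, -0.097, 0.001], [-0.097, -0.995, -0.0], [0.001, -0.0, -1.0]]
ft_force: [-0.1, -0.1, -3.3]
grip_width: 0.0225
grasp_force: 78.8
clock: 50.2
tcp_pos: [0.573, -0.0931, 0.0385]
ee_rot: [[0.995, -0.097, -0.0], [-0.097, -0.995, 0.0], [-0.0, 0.0, -1.0]]
ft_force: [0.1, 0.2, -1.6]
grip_width: 0.0221
grasp_force: 78.8
```

```bash
python3 -m handwheel '[{"gripper":10,"tx":0.05,"ty":0,"tz":0,"wx":0,"wy":0,"wz":0},{"gripper":10,"tx":0.1,"ty":-0.01,"tz":0,"wx":0,"wy":0,"wz":0},{"gripper":10,"tx":0.15,"ty":-0.01,"tz":0,"wx":0,"wy":0,"wz":0},{"gripper":10,"tx":0.2,"ty":-0.02,"tz":0,"wx":0,"wy":0,"wz":0},{"gripper":10,"tx":0.23,"ty":-0.02,"tz":0,"wx":0,"wy":0,"wz":0},{"gripper":10,"tx":0.26,"ty":-0.03,"tz":0,"wx":0,"wy":0,"wz":0},{"gripper":10,"tx":0.26,"ty":-0.03,"tz":0,"wx":0,"wy":0,"wz":0},{"gripper":10,"tx":0.26,"ty":-0.03,"tz":0,"wx":0,"wy":0,"wz":0}]' 80
```

```text
clock: 51.2
tcp_pos: [0.5811, -0.094, 0.0386]
ee_rot: [[0.995, -0.097, -0.0], [-0.097, -0.995, -0.0], [-0.0, 0.0, -1.0]]
ft_force: [0.3, 0.2, -1.3]
grip_width: 0.0228
grasp_force: 78.8
```

```bash
python3 -m handwheel '[{"gripper":10,"tx":0.03,"ty":0,"tz":0,"wx":0,"wy":0,"wz":0},{"gripper":10,"tx":0.06,"ty":-0.01,"tz":0,"wx":0,"wy":0,"wz":0},{"gripper":10,"tx":0.09,"ty":-0.01,"tz":0,"wx":0,"wy":0,"wz":0},{"gripper":10,"tx":0.12,"ty":-0.01,"tz":0,"wx":0,"wy":0,"wz":0},{"gripper":10,"tx":0.15,"ty":-0.01,"tz":0,"wx":0,"wy":0,"wz":0},{"gripper":10,"tx":0.18,"ty":-0.02,"tz":0,"wx":0,"wy":0,"wz":0},{"gripper":10,"tx":0.18,"ty":-0.02,"tz":0,"wx":0,"wy":0,"wz":0},{"gripper":10,"tx":0.18,"ty":-0.02,"tz":0,"wx":0,"wy":0,"wz":0}]' 80
```

```text
clock: 52.2
tcp_pos: [0.5823, -0.094, 0.0381]
ee_rot: [[0.995, -0.097, -0.008], [-0.097, -0.995, 0.001], [-0.008, -0.0, -1.0]]
ft_force: [-13.7, 2.2, 7.8]
grip_width: 0.0221
grasp_force: 80.3
```

```bash
python3 -m handwheel '[{"gripper":10,"tx":-0.1,"ty":0,"tz":0,"wx":0,"wy":0,"wz":0},{"gripper":10,"tx":-0.1,"ty":0,"tz":0,"wx":0,"wy":0,"wz":0},{"gripper":50,"tx":-0.1,"ty":0,"tz":0,"wx":0,"wy":0,"wz":0},{"gripper":50,"tx":-0.1,"ty":0,"tz":0,"wx":0,"wy":0,"wz":0},{"gripper":50,"tx":-0.1,"ty":0,"tz":0,"wx":0,"wy":0,"wz":0},{"gripper":50,"tx":-0.1,"ty":0,"tz":1,"wx":0,"wy":0,"wz":0},{"gripper":50,"tx":-0.1,"ty":0,"tz":2.5,"wx":0,"wy":0,"wz":0},{"gripper":50,"tx":-0.1,"ty":0,"tz":4,"wx":0,"wy":0,"wz":0}]' 80
python3 -m handwheel '[{"gripper":50,"tx":0,"ty":-0.5,"tz":1.5,"wx":0,"wy":0,"wz":0},{"gripper":50,"tx":-0.5,"ty":-2,"tz":2,"wx":0,"wy":0,"wz":0},{"gripper":50,"tx":-1,"ty":-3.5,"tz":2,"wx":0,"wy":0,"wz":0},{"gripper":50,"tx":-1.5,"ty":-5,"tz":2,"wx":0,"wy":0,"wz":0},{"gripper":50,"tx":-2,"ty":-6.5,"tz":2,"wx":0,"wy":0,"wz":0},{"gripper":50,"tx":-2.5,"ty":-8,"tz":2,"wx":0,"wy":0,"wz":0},{"gripper":50,"tx":-2.5,"ty":-9,"tz":2,"wx":0,"wy":0,"wz":0},{"gripper":50,"tx":-2.5,"ty":-9,"tz":2,"wx":0,"wy":0,"wz":0}]' 80
python3 - <<'E'
from h import *
t=snapshot("top");s=snapshot("scene")
a=cv2.resize(t["color"][205:330,250:460],None,fx=3.8,fy=2.4,interpolation=cv2.INTER_CUBIC)
b=cv2.resize(s["color"][160:320,170:410],(a.shape[1],295),interpolation=cv2.INTER_CUBIC)
cv2.imwrite("pics/final.png",np.vstack([a,b])[:600])
print(a.shape,proj(t,fw(.035,-.150,.087)),proj(t,fw(0,0,.178)))
E
```

```text
clock: 53.2
tcp_pos: [0.5837, -0.0947, 0.16]
ee_rot: [[0.995, -0.097, 0.0], [-0.097, -0.995, -0.0], [0.0, 0.0, -1.0]]
ft_force: [-0.4, -0.5, -0.0]
grip_width: 0.0428
grasp_force: 0.0
clock: 54.2
tcp_pos: [0.5074, -0.3679, 0.2186]
ee_rot: [[0.995, -0.101, 0.0], [-0.101, -0.995, -0.002], [0.0, 0.002, -1.0]]
ft_force: [0.6, 0.4, -0.3]
grip_width: 0.0427
grasp_force: 0.0
(300, 798, 3) [344.58885762 249.24030143] [290.20263472 251.96084637]
```

View pics/final.png

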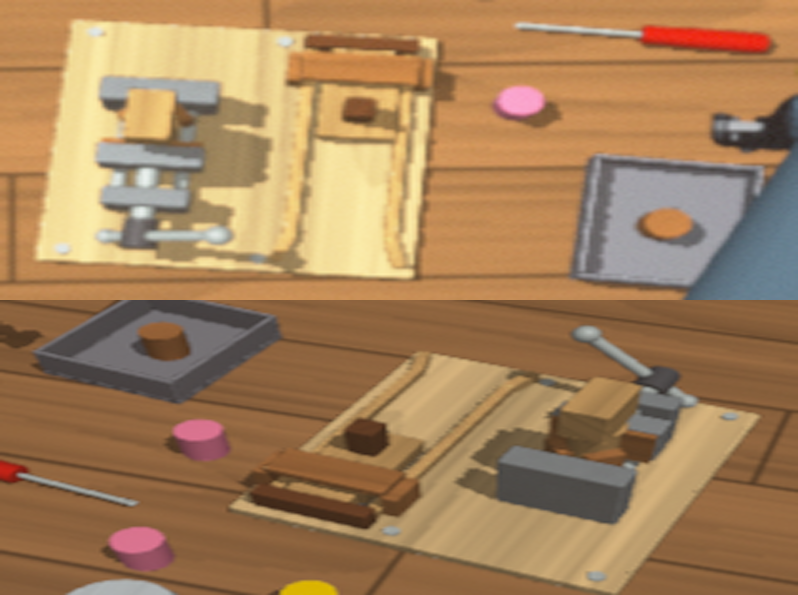

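The picture shows the sled's handle at top-camera pixel (344, 250), as predicted for home. The leg is square in the vice, the bar leans towards the track as at the start, and the stub is in the tray.

```bash
python3 -c "
from cell import hand_in
print(hand_in())"
```

```text
the job is handed in; nothing more can be done
None
```

The job is handed in, but no verdict came back. The one offcut present (the round stub) is in the tray, the leg is turned square and re-clamped with the bar back near its starting angle (clamp force inferred from that angle, not measured), and the sled is home against the stop.

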